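# Seat the drilling template on the sliding fixture's twin pins and index it to the end stop

### The arm

A 6-joint arm with a two-finger parallel gripper is mounted at the origin on a cart in front of the work surface, level with it; the furniture and walls round the work are solid. World frame = base frame: x ahead of the robot, y to its left, z up, the work surface at z = 0. Lengths are in m, angles in degrees, forces in N, time in s.
With the tool pointing down it reaches from about 0.375 to 0.9 m from the base axis. Payload 3.1 kg.
Tool frame: the origin (TCP) lies on the centre line of the jaws, within the pads' length; the fingertips stand 8 mm ahead of it and the grasp point (between the pads) lies 11 mm behind it; y points along the fingers, x is the direction in which the jaws open and shut, and the axes are right-handed (so a half turn about y gives the same grasp; the last joint's range is limited). The gripper opens to 87 mm and grips with 3 to 60 N. Pads are 19 mm wide; open, the fingers measure 117 mm over their backs; the gripper's body (75 mm by 190 mm) begins 51 mm behind the grasp point.
Start: joints at [58.298, 30.224, 82.088, -0, 67.689, -10.227], TCP at [0.229, 0.582, 0.231] pointing down, gripper open.
Joint ranges: [-176.69, 176.69], [-43.24, 126.21], [12.49, 139.97], [-82, 262], [0, 151.66], [-163.58, 163.58]. Speed limits (degrees/s): [159.86, 159.86, 180, 180, 180, 180].

### API

Orientations are given as a 3x3 rotation matrix whose columns are the frame's x, y, z axes.
In Python, from rig import read_state, imaging, job, spotter gives the robot as it stands.
- The arm moves only by the tool apply_moves, never from a script. Its argument "steps" is a list of rows, each an object of numbers: "x", "y", "z": the shift along the world's x, y, z in mm; "spin": the turn about the world's z in rad. In form: [{"x": .., "y": .., "z": .., "spin": ..}, ...]. A call has 1 to 12 rows; each row shifts and turns the pose as measured when the row begins; what a row does not reach is not made up. A row lasts 1/10 s, in which the tool goes at most 50 mm and 8.59 degrees, less where a joint would pass 70% of its speed; a pose out of reach is approached as far as the arm can. A call is refused whole if a number of a shift passes 50 or a number of a turn 0.15, either way. A call with a gripper value outside its range is refused whole. "grip" is the finger opening in mm, from 0 to 87, set as the call begins (left out, the last holds). The fingers move at their own pace and stop on an object; the grip force is fixed at half the most. Time passes only in rows, so rows that do not move let the fingers close. It gives the time, the measured TCP pose, the force and the opening at its end, in the units of the state.
- read_state(): the state, without advancing time (a new reading comes with each control period).
- imaging.capture(name): name is "side" or "top" or "wrist"; returns the picture (420x560x3 uint8, red, green, blue); there is no depth.
- imaging.camera_params(name): a dict with "fov_y" (degrees; the focal length in pixels is half the picture's height over the tangent of half this angle, whatever the lens; pixels are square), "cx", "cy" (the principal point, pixels), "dist" ([k1, k2, p1, p2, k3] as OpenCV has them; the pictures are not rectified), "R" (3x3) and "t" (3): a world point X has camera coordinates R X + t. Camera axes: x right, y down, z forward; pixel columns grow to the right and rows downward; lengths in m; the calibration is good to about 2 mm. A picture is of the moment at which its call begins: read the wrist's pose just before it. camera_params takes no time and is no camera call; for the wrist camera it gives the pose at the moment of the call.
- job.hand_in(): hands the job in, once; it reports no verdict.
Trained networks look in the newest picture that a camera, given by its name, has taken for a name from the list of things; names that differ only in an ending like _2 or _b are one class to them, and where a whole thing is asked for, a point or a joint stands for the part that bears it (a point fixed in the world has none). Each returns a list of dicts, best first, with "score" (0 to 1); they miss things now and then, are a little off and sometimes report something else, mostly with a low value. They report only what shows in the picture. A call takes as long as a camera call.
- spotter.cut_out(name, camera): "mask" (420x560 bool, what is visible of it) and "rect" ([left, top, width, height] in pixels, round what is visible of it).
The state is a dict: "time_s": time; "joint_positions": joint angles; "qvel": joint speeds; "tau": joint torques, N m; "position": TCP position; "tcp_rot": TCP orientation; "force": force on the tool from outside, world axes, zero at the start; "moment": the same for the moment, N m; "opening": opening from 0.0 (shut) to 1.0 (fully open).
Only numpy, scipy, OpenCV 4.12 (cv2) and the standard library are available. Lean on these libraries where they do the work, as an engineer would, in place of code of your own. Each camera call takes 0.05 s, during which the arm holds its last target.

### The job

Pick up the flat drilling template by its upright fin and seat it on the drill fixture so that both of its holes go over the two pins and it lies fully down on the sliding carriage. Then push the seated template, carriage and all, along the slide up to the end stop at the fixture's +y end (the left end seen from the robot) and let go. Feel for the pins and the stop gently, never forcing the template against the fixture, and leave the plug gauge, the grease tin and the loose ring alone.

Things in the scene. Friction and masses are not known exactly. Their poses are not given: they have to be found in the camera images.
- template_mid (a point): Point on the drilling template's vertical axis, 26.5 mm above its underside; x across, y along it, z up. The template is an aluminium plate 60 (x) x 150 (y) x 8 mm, flat on the bench, symmetric (either way round will do), about 0.35 kg, with an upright steel fin in the middle to grip: 14 mm thick in x, 50 mm long in y, top 53 mm above the underside.
- template: The same template, origin at the centre of its underside. Two round through holes, 13 mm diameter, at y = -58 and +58 mm, x = 0. Four low drill bushes beside the fin.
- fixture: Drill fixture, fixed to the bench: dark steel bed 100 (x) x 280 (y) x 18 mm, two guide rails and an end stop bar across each end, tops under z = 31 mm. Origin: centre of its underside; y along the slide, +y end at the left seen from the robot. A carriage 68 x 170 mm, top z = 30 mm, slides along y with about 8 N friction and stays where left.
- slot_mid (a point): Point fixed on the fixture (x 0, y -10, z 52 mm), axes as the fixture. Two upright 10 mm pins stand on the carriage at x = 0, 58 mm to either side of its middle along y; their flat tips (9.4 mm wide) are at this point's height, 22 mm above the carriage top. The carriage is not measured: at the start its middle is anywhere within 29 mm either way along y of this point.
- home (a point): Point fixed on the fixture (x 0, y +41, z 56.5 mm), axes as the fixture: where template_mid is when the template is fully seated (underside on the carriage top) and the carriage bears on the rigid +y end stop. Keep contact between template and fixture, pins included, under 40 N (all contact points added up; a push of 10 to 16 N is plenty).
- plug_gauge: Bystander: steel plug gauge, 39 x 108 x 39 mm, lying down; origin at the centre of its underside.
- grease_tin: Bystander: flat round grease tin, 70 mm across, 31 mm high; origin at the centre of its underside.
- ring_a: Bystander: plated ring with a small tab, 62 x 73 x 9 mm, lying flat; origin at the centre of its underside.

How it is judged (in metres and radians):
On the way, in this order (a step that is already met when the one before it is completed fails the run):
1. the template sits fully down on the carriage, on both pins (z of template_mid in the frame of fixture between 0.0535 and 0.0595 m and x of template_mid in the frame of fixture between -0.005 and 0.005 m and angle between template_mid's own z axis and vertical below 0.035 rad), for 0.2 s.
2. the seated template has been pushed along to the end stop (z of template_mid in the frame of fixture below 0.0595 m and y of template_mid in the frame of fixture above 0.039 m), for 0.2 s.
At the end, for the whole second after the job is handed in: The template lies flat (within 2 degrees) and fully seated (within 3 mm) on the carriage with both holes over the pins, its middle no more than 2 mm short of the +y end-stop position (y = 41 mm along the fixture), and the gripper has let go (all of step 2 and z of template_mid in the frame of fixture above 0.0535 m and x of template_mid in the frame of fixture between -0.005 and 0.005 m and y of template_mid in the frame of fixture below 0.045 m and angle between template_mid's own z axis and vertical below 0.035 rad and angle between the y axis of template_mid and the y axis of fixture, either way round below 0.07 rad); the robot touches nothing.
It fails at once if the template is forced against the fixture with more than 40 N (contact force between template and fixture above 40 N).
It fails at once if a bystander is moved by more than 15 mm (distance of any of plug_gauge, grease_tin, ring_a from where it was at the start of the episode above 0.015 m).
It also fails if it takes over 72 s, if anything falls off the work surface, if the arm or the gripper's body presses on something with over 40 N, if the wrist force passes 120 N, or if a joint passes its speed limit or range.

## Working session

There is one attempt and no reset: what is moved stays moved. The work goes in short steps, Python scripts to look and compute and a tool call to move; the robot and the scene stay as the last step left them, time stands still between calls to the robot, and variables do not carry over. Pictures are saved under pics/ and viewed, and the job is handed in when it is done.

Besides the shell and the picture viewer there is one more tool, called after ">>>" as name([rows], argument=value, ...), one row to a line, values as JSON. apply_moves: Moves the arm, as the interface text tells. Its arguments: {"type":"object","properties":{"steps":{"type":"array"},"grip":{"type":"number"}},"required":["steps"]}

```bash
mkdir -p pics; ls
python3 - <<'E'
from rig import read_state, imaging, job, spotter
import cv2,json
for c in ("top","side","wrist"):
    p=imaging.camera_params(c); print(c,p)
    im=imaging.capture(c); cv2.imwrite(f"pics/{c}0.png",im[:,:,::-1])
s=read_state(); print(s)
E
```

```text
pics
top {'fov_y': 46.689480984101095, 'cx': 276.41661236971134, 'cy': 201.66746594870727, 'dist': array([0.02786036, 0.        , 0.        , 0.        , 0.        ]), 'R': array([[ 0.0043514 , -0.9998068 ,  0.01916855],
       [-0.98517644, -0.0075734 , -0.17137686],
       [ 0.17148892, -0.01813867, -0.98501906]]), 't': array([-0.04455478,  0.5448674 ,  0.95389492])}
side {'fov_y': 53.97533315372051, 'cx': 277.6244763010333, 'cy': 220.3871524447938, 'dist': array([0.03055836, 0.        , 0.        , 0.        , 0.        ]), 'R': array([[ 0.97680462, -0.21370978, -0.01344854],
       [-0.14294396, -0.60401546, -0.78404869],
       [ 0.15943575,  0.76778477, -0.62055361]]), 't': array([-0.55735479,  0.13749956,  0.82433379])}
wrist {'fov_y': 69.70232018519954, 'cx': 280.3313820549334, 'cy': 207.14706354530645, 'dist': array([-0.01882058,  0.        ,  0.        ,  0.        ,  0.        ]), 'R': array([[ 0.36483966,  0.93106762, -0.00226249],
       [ 0.88963148, -0.34788394,  0.29585907],
       [ 0.27467772, -0.1099539 , -0.95522892]]), 't': array([-0.62345677, -0.03712978,  0.39090511])}
{'time_s': 0.15, 'joint_positions': array([ 5.82983340e+01,  3.02677389e+01,  8.21394624e+01, -1.45855255e-03,
        6.76891178e+01, -1.02289362e+01]), 'qvel': array([-0.03349728, -0.08504175, -0.02852684, -0.00841764, -0.10171026,
       -0.04879017]), 'tau': array([ 1.49014566e-03, -4.40432954e+01, -1.76842350e+01,  6.34294655e-02,
        5.52288315e-02, -1.10743181e-04]), 'position': array([0.22848979, 0.58114795, 0.22978595]), 'tcp_rot': array([[ 3.66048620e-01, -8.63365919e-04, -9.30595327e-01],
       [ 9.30594249e-01, -1.44263395e-03,  3.66049535e-01],
       [-1.65854310e-03, -9.99998587e-01,  2.75369193e-04]]), 'force': array([-0.32563472,  0.69574562, -0.39018147]), 'moment': array([0.0245316 , 0.04347253, 0.02573921]), 'opening': 1.0025884760044688}
```

View pics/top0.png

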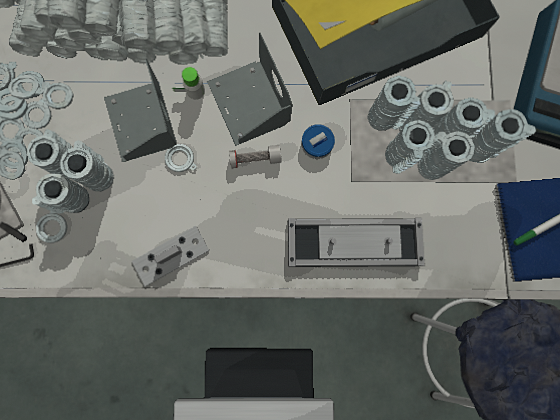

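View pics/side0.png

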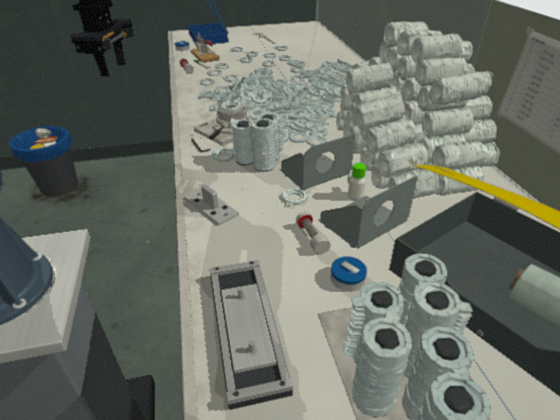

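View pics/wrist0.png

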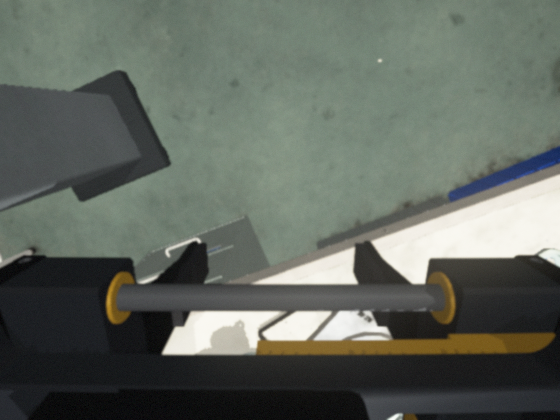

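```bash
cat > h.py <<'E'
import numpy as np, cv2
from rig import read_state, imaging, job, spotter
def K(p):
    f=210/np.tan(np.radians(p['fov_y']/2)); return np.array([[f,0,p['cx']],[0,f,p['cy']],[0,0,1.]])
def ray(p,uv,z):
    uv=np.asarray(uv,float).reshape(-1,1,2)
    n=cv2.undistortPoints(uv,K(p),p['dist'])[:,0]
    R=np.array(p['R']);t=np.array(p['t']); C=-R.T@t
    d=np.c_[n,np.ones(len(n))]@R
    return C+d*((np.asarray(z)-C[2])/d[:,2])[:,None]
def proj(p,X):
    return cv2.projectPoints(np.asarray(X,float).reshape(-1,1,3),cv2.Rodrigues(np.array(p['R']))[0],np.array(p['t']),K(p),p['dist'])[0][:,0]
def crop(im,x,y,w,h,s,name):
    c=cv2.resize(im[y:y+h,x:x+w,::-1],None,fx=s,fy=s,interpolation=cv2.INTER_CUBIC); cv2.imwrite(name,c)
E
python3 - <<'E'
from h import *
im=cv2.imread('pics/top0.png')[:,:,::-1]; sd=cv2.imread('pics/side0.png')[:,:,::-1]
crop(im,275,205,160,85,5,'pics/c1.png'); crop(im,120,215,100,80,7,'pics/c2.png'); crop(sd,170,170,140,240,2.4,'pics/c3.png')
for n in ['template','fixture','plug_gauge','grease_tin','ring_a']:
  for c in ['top','side']:
    r=spotter.cut_out(n,c)
    for q in r[:2]:
        m=q['mask'].astype(np.uint8); cs=max(cv2.findContours(m,0,2)[0],key=cv2.contourArea)
        print(n,c,round(q['score'],2),q['rect'],cv2.minAreaRect(cs),m.sum())
E
```

```text
template top 0.61 [134.4, 227.9, 74.3, 57.0] ((170.02362060546875, 255.54248046875), (28.944316864013672, 73.13782501220703), 60.945396423339844) 1996
template side 0.75 [184.2, 186.4, 54.2, 39.0] ((211.74391174316406, 204.6951446533203), (52.630558013916016, 24.206933975219727), 38.65980529785156) 1032
fixture top 0.69 [287.5, 219.3, 137.7, 47.4] ((355.5, 242.0), (48.0, 135.0), 90.0) 6423
plug_gauge top 0.76 [232.6, 143.6, 51.2, 24.2] ((255.6599578857422, 156.6199951171875), (18.10193634033203, 49.78031921386719), 81.8698959350586) 626
plug_gauge side 0.74 [293.1, 212.5, 41.3, 41.7] ((312.6922912597656, 232.5384521484375), (47.14951705932617, 18.859806060791016), 56.3099365234375) 668
grease_tin top 0.97 [298.0, 124.4, 37.6, 31.7] ((317.5, 141.0), (34.0, 33.0), 90.0) 919
grease_tin top 0.59 [284.9, 219.6, 140.3, 47.5] ((355.5, 242.0), (48.0, 135.0), 90.0) 6339
grease_tin side 0.93 [331.7, 254.9, 35.1, 36.0] ((347.5961608886719, 273.51922607421875), (35.889251708984375, 34.51643753051758), 11.309932708740234) 1028
ring_a top 0.72 [164.8, 146.8, 30.0, 24.8] ((178.99998474121094, 158.0), (26.13632583618164, 28.592090606689453), 74.74488067626953) 422
ring_a side 0.82 [280.0, 186.8, 25.2, 18.5] ((293.5, 196.0), (16.0, 23.0), 90.0) 238
ring_a side 0.42 [182.1, 183.8, 54.8, 43.5] ((211.8751220703125, 204.526123046875), (52.72707748413086, 24.762779235839844), 38.36748504638672) 1061
```

View pics/c1.png

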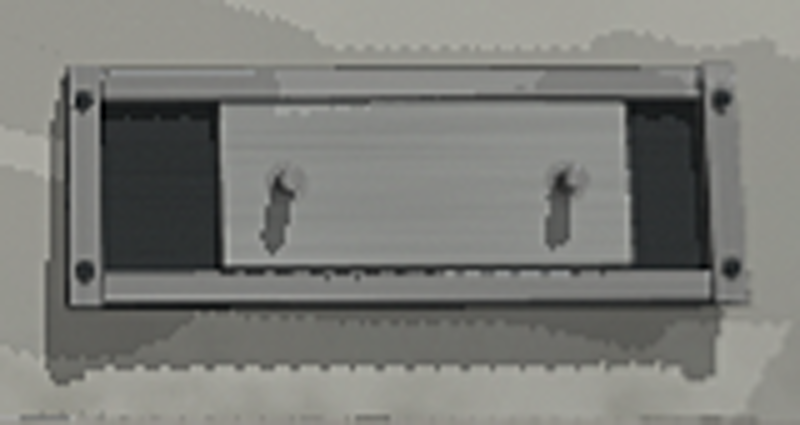

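View pics/c2.png

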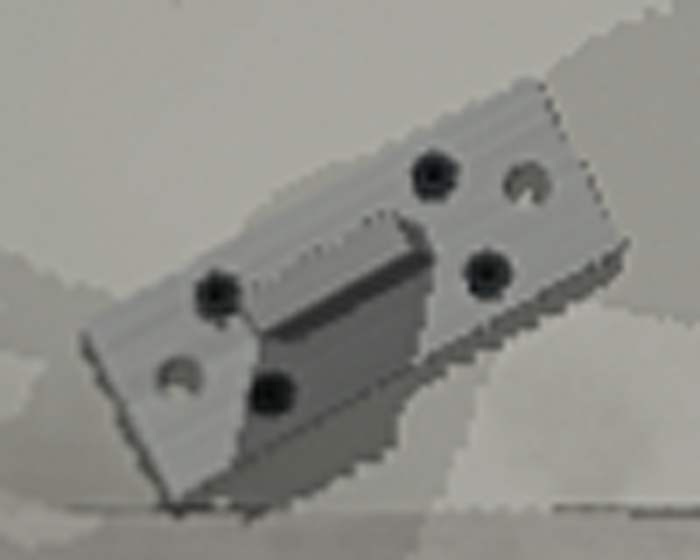

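View pics/c3.png

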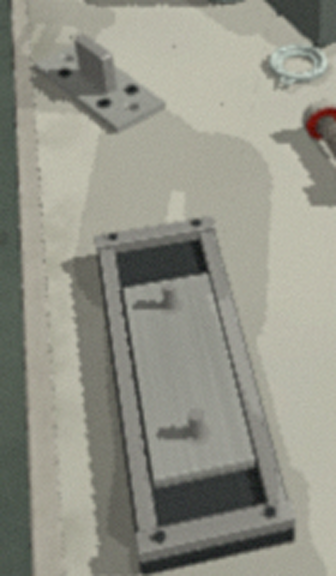

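Run:
```python
from h import *
np.set_printoptions(precision=4,suppress=True)
p=imaging.camera_params('top'); q=imaging.camera_params('side')
f=lambda P,s,o:(np.array(P)+.5)/s-.5+np.array(o)
def show(n,P,s,o,z,c=p):
    X=ray(c,f(P,s,o),z); print(n,X.tolist() and X[:,:2].round(4).tolist(), 'mean',X.mean(0).round(4)); return X
o=(275,205)
X=show('fixture corners TL BL TR BR',[(68,66),(69,304),(737,64),(747,302)],5,o,.031)
show('screws',[(84,100),(84,271),(722,100),(731,268)],5,o,.031)
show('carr edges',[(219,101),(221,266),(627,101),(631,266)],5,o,.030)
show('pins tip',[(291,180),(573,180)],5,o,.052)
X=show('T corners L B R T',[(85,335),(172,497),(625,240),(538,82)],7,(120,215),.008)
print(np.linalg.norm(X-np.roll(X,-1,0),axis=1))
X=show('T holes',[(179,377),(527,184)],7,(120,215),.008)
d=X[0]-X[1];print(np.degrees(np.arctan2(d[1],d[0])),np.linalg.norm(d))
o=(170,170)
show('side fix corners',[(95,238),(213,219),(140,550),(294,522)],2.4,o,.031,q)
show('side screws',[(113,236),(197,222),(158,537),(270,512)],2.4,o,.031,q)
show('side pins tip',[(168,290),(195,416)],2.4,o,.052,q)
show('side T holes',[(134,107),(43,63)],2.4,o,.008,q)
```

```text
fixture corners TL BL TR BR [[0.5141, -0.0663], [0.4158, -0.0667], [0.517, -0.3457], [0.4184, -0.345]] mean [ 0.4663 -0.2059  0.031 ]
screws [[0.4999, -0.0729], [0.4293, -0.0728], [0.5018, -0.3387], [0.4322, -0.3391]] mean [ 0.4658 -0.2059  0.031 ]
carr edges [[0.5, -0.1292], [0.4317, -0.1292], [0.5012, -0.2994], [0.4328, -0.2982]] mean [ 0.4664 -0.214   0.03  ]
pins tip [[0.4652, -0.1557], [0.466, -0.2701]] mean [ 0.4656 -0.2129  0.052 ]
T corners L B R T [[0.4216, 0.2581], [0.3743, 0.23], [0.4504, 0.0993], [0.4979, 0.1268]] mean [0.4361 0.1785 0.008 ]
[0.055  0.1512 0.0549 0.1518]
T holes [[0.4093, 0.2298], [0.4671, 0.1291]] mean [0.4382 0.1794 0.008 ]
119.83826851822904 0.11606510088199742
side fix corners [[0.4171, -0.0703], [0.516, -0.0704], [0.4212, -0.3449], [0.5172, -0.3483]] mean [ 0.4679 -0.2085  0.031 ]
side screws [[0.4318, -0.0714], [0.5023, -0.0709], [0.4331, -0.3392], [0.504, -0.3385]] mean [ 0.4678 -0.205   0.031 ]
side pins tip [[0.4665, -0.1595], [0.4682, -0.2732]] mean [ 0.4673 -0.2164  0.052 ]
side T holes [[0.4707, 0.1302], [0.3851, 0.2296]] mean [0.4279 0.1799 0.008 ]
```

>>> apply_moves([
  {"x": 23,"y": -45,"z": 0,"spin": -0.075},
  {"x": 23,"y": -45,"z": 0,"spin": -0.075},
  {"x": 23,"y": -45,"z": 0,"spin": -0.075},
  {"x": 23,"y": -45,"z": 0,"spin": -0.075},
  {"x": 23,"y": -45,"z": 0,"spin": -0.075},
  {"x": 23,"y": -45,"z": 0,"spin": -0.075},
  {"x": 23,"y": -45,"z": 0,"spin": -0.075},
  {"x": 23,"y": -45,"z": 0,"spin": -0.075},
  {"x": 23,"y": -45,"z": 0,"spin": -0.075},
  {"x": 0,"y": 0,"z": 0,"spin": 0},
], grip=87)

```text
time_s: 1.65
position: [0.4367, 0.1776, 0.2331]
tcp_rot: [[0.878, 0.016, -0.478], [0.478, 0.003, 0.878], [0.016, -1.0, -0.005]]
force: [-0.5, 1.1, -0.5]
opening: 1.003
```

Run:
```python
from h import *
np.set_printoptions(precision=4,suppress=True)
s=read_state();print(s['position'],s['tcp_rot'],s['joint_positions'],s['force'])
im=imaging.capture('wrist');cv2.imwrite('pics/w1.png',im[:,:,::-1])
p=imaging.camera_params('wrist');print(p['R'],p['t'])
s=read_state();print(s['position'],s['tcp_rot'])
```

```text
[0.4367 0.1776 0.2331] [[ 0.8781  0.0159 -0.4782]
 [ 0.4783  0.0033  0.8782]
 [ 0.0155 -0.9999 -0.0047]] [  8.4843  17.8681 103.9177   0.0601  57.286  -20.1211] [-0.4893  1.0932 -0.5309]
[[ 0.8763  0.4815  0.014 ]
 [ 0.4559 -0.8383  0.2989]
 [ 0.1556 -0.2556 -0.9542]] [-0.471  -0.0856  0.3708]
[0.4349 0.1795 0.2329] [[ 0.877   0.0138 -0.4804]
 [ 0.4803  0.0045  0.8771]
 [ 0.0143 -0.9999 -0.0027]]
```

View pics/w1.png

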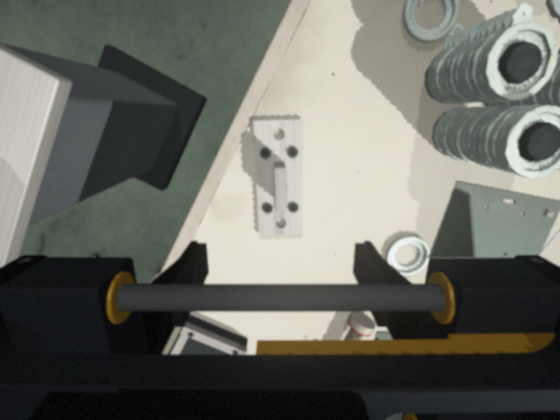

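Run:
```python
from h import *
im=cv2.imread('pics/w1.png')[:,:,::-1]
crop(im,240,105,80,140,4.2,'pics/c4.png')
```

```text
(no output)
```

View pics/c4.png

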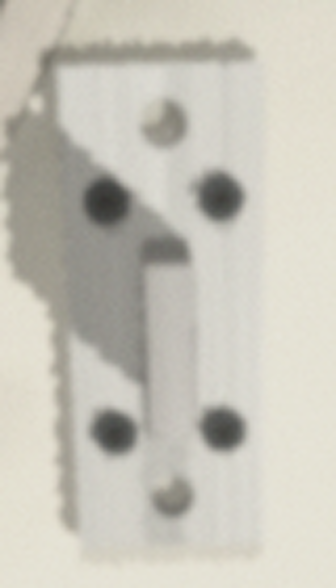

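Run:
```python
from h import *
np.set_printoptions(precision=4,suppress=True)
p=imaging.camera_params('wrist');s=read_state()
im=imaging.capture('wrist');cv2.imwrite('pics/w2.png',im[:,:,::-1])
crop(im,240,105,80,140,4.2,'pics/c5.png')
np.save('w2.npy',np.array([p],dtype=object),allow_pickle=True)
print(s['position'],s['tcp_rot'],p['R'],p['t'],read_state()['position'])
R=p['R'];C=-R.T@p['t'];print('cam in tcp',s['tcp_rot'].T@(C-s['position']))
o=(240,105);f=lambda P:(np.array(P)+.5)/4.2-.5+np.array(o)
X=ray(p,f([(163,121),(172,493)]),.008);print(X,X.mean(0));d=X[1]-X[0];print(np.linalg.norm(d),np.degrees(np.arctan2(d[1],d[0])))
X=ray(p,f([(105,202),(220,196),(114,432),(222,429)]),.01);print(X,X.mean(0))
```

```text
[0.4349 0.1795 0.2329] [[ 0.877   0.0138 -0.4804]
 [ 0.4803  0.0045  0.8771]
 [ 0.0143 -0.9999 -0.0027]] [[ 0.8763  0.4815  0.014 ]
 [ 0.4559 -0.8383  0.2989]
 [ 0.1556 -0.2556 -0.9542]] [-0.471  -0.0856  0.3708] [0.4335 0.1811 0.2327]
cam in tcp [ 0.0001 -0.1533  0.0808]
[[0.4083 0.2302 0.008 ]
 [0.466  0.1305 0.008 ]] [0.4372 0.1803 0.008 ]
0.11515177628593276 -59.89630127057644
[[0.4044 0.2017 0.01  ]
 [0.4332 0.2194 0.01  ]
 [0.4401 0.1403 0.01  ]
 [0.4691 0.1572 0.01  ]] [0.4367 0.1796 0.01  ]
```

View pics/c5.png

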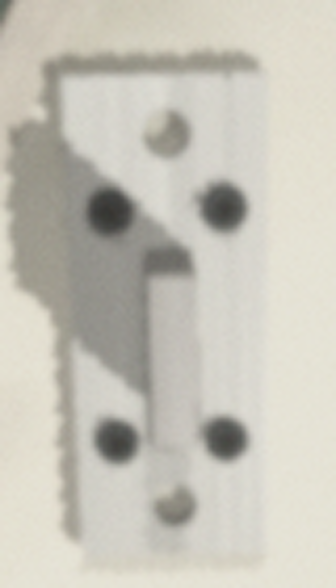

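Run:
```python
from h import *
np.set_printoptions(precision=4,suppress=True)
p=np.load('w2.npy',allow_pickle=True)[0]
o=(240,105);f=lambda P:(np.array(P)+.5)/4.2-.5+np.array(o)
X=ray(p,f([(166,133),(175,503)]),.008);print(X,X.mean(0));d=X[1]-X[0];print(np.linalg.norm(d),np.degrees(np.arctan2(d[1],d[0])))
X=ray(p,f([(109,210),(223,206),(117,440),(225,438)]),.01);print(X,X.mean(0))
s=read_state();print(s['position'],s['tcp_rot'],s['qvel'])
```

```text
[[0.4107 0.2276 0.008 ]
 [0.4685 0.128  0.008 ]] [0.4396 0.1778 0.008 ]
0.11513497329382064 -59.85236678762267
[[0.4065 0.2002 0.01  ]
 [0.4355 0.2173 0.01  ]
 [0.4421 0.1384 0.01  ]
 [0.4714 0.1551 0.01  ]] [0.4389 0.1777 0.01  ]
[0.4335 0.1811 0.2327] [[ 0.8756  0.0123 -0.4828]
 [ 0.4828  0.0051  0.8757]
 [ 0.0132 -0.9999 -0.0015]] [ 3.3536 -0.0386  0.8409  0.473   0.2681  0.0339]
```

>>> apply_moves([
  {"x": 5,"y": -2,"z": -10,"spin": 0.02},
  {"x": 0,"y": 0,"z": -40,"spin": 0},
  {"x": 0,"y": 0,"z": -40,"spin": 0},
  {"x": 0,"y": 0,"z": -30,"spin": 0},
  {"x": 0,"y": 0,"z": -20,"spin": 0},
  {"x": 0,"y": 0,"z": 0,"spin": 0},
  {"x": 0,"y": 0,"z": 0,"spin": 0},
  {"x": 0,"y": 0,"z": 0,"spin": 0},
])

```text
time_s: 2.55
position: [0.4356, 0.1897, 0.0873]
tcp_rot: [[0.851, 0.017, -0.525], [0.525, 0.008, 0.851], [0.018, -1.0, -0.002]]
force: [0.8, -0.7, 0.6]
opening: 0.998
```

>>> apply_moves([
  {"x": 2,"y": -5,"z": 0,"spin": -0.01},
  {"x": 1,"y": -4,"z": 0,"spin": -0.01},
  {"x": 0,"y": -2,"z": 0,"spin": 0},
  {"x": 0,"y": 0,"z": 0,"spin": 0},
  {"x": 0,"y": 0,"z": 0,"spin": 0},
])

```text
time_s: 3.05
position: [0.4415, 0.1784, 0.0911]
tcp_rot: [[0.862, 0.026, -0.507], [0.507, 0.009, 0.862], [0.027, -1.0, -0.006]]
force: [-0.1, -0.0, -0.5]
opening: 1.001
```

Run:
```python
from h import *
np.set_printoptions(precision=4,suppress=True)
p=imaging.camera_params('wrist');s=read_state()
im=imaging.capture('wrist');cv2.imwrite('pics/w3.png',im[:,:,::-1])
print(s['position'],s['tcp_rot'],s['qvel'],read_state()['position'])
print(proj(p,[[.4385,.179,.053],[.4385,.179,.008],[.4095,.229,.008],[.4675,.1288,.008]]))
```

```text
[0.4415 0.1784 0.0911] [[ 0.8616  0.0258 -0.5069]
 [ 0.5069  0.0088  0.862 ]
 [ 0.0267 -0.9996 -0.0055]] [-0.3511 -0.471  -0.0406 -0.0681  0.0375  0.0089] [0.4415 0.1784 0.0911]
[[275.2282 234.0056]
 [274.667  212.9384]
 [274.8093 141.6303]
 [274.4391 275.0751]]
```

View pics/w3.png

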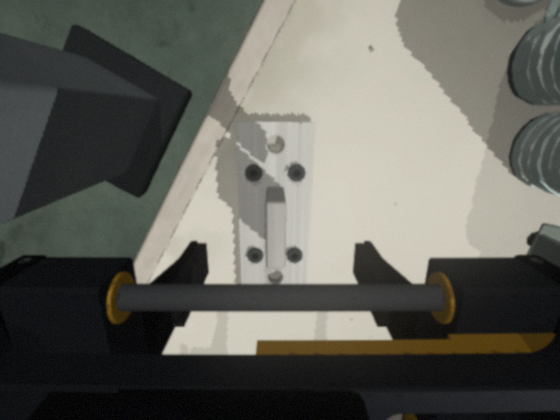

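>>> apply_moves([
  {"x": 0,"y": 0,"z": 0,"spin": 0},
  {"x": 0,"y": 0,"z": 0,"spin": 0},
  {"x": 0,"y": 0,"z": 0,"spin": 0},
  {"x": 0,"y": 0,"z": 0,"spin": 0},
])

```text
time_s: 3.5
position: [0.4414, 0.1784, 0.0911]
tcp_rot: [[0.862, 0.026, -0.507], [0.507, 0.009, 0.862], [0.026, -1.0, -0.005]]
force: [0.2, 0.3, 0.2]
opening: 1.001
```

```bash
cat > s.py <<'E'
from h import *
np.set_printoptions(precision=4,suppress=True)
s=read_state();R=s['tcp_rot'];print(s['time_s'],s['position'],'xang',np.degrees(np.arctan2(R[1,0],R[0,0])).round(2),'tooly',R[:,1],'qv',s['qvel'],'F',s['force'],'M',s['moment'],'op',s['opening'],'q',s['joint_positions'])
E
python3 s.py
```

```text
3.5 [0.4414 0.1784 0.0911] xang 30.47 tooly [ 0.0256  0.0088 -0.9996] qv [ 0.0899  0.0031  0.0965 -0.0381 -0.0378  0.1017] F [0.1552 0.2673 0.2026] M [-0.0932 -0.0082  0.0265] op 1.0011828810771999 q [  8.3435  32.2739 111.3038   0.4969  34.9012 -22.5238]
```

>>> apply_moves([
  {"x": -20,"y": 0,"z": 0,"spin": 0},
  {"x": 0,"y": 0,"z": 0,"spin": 0},
  {"x": 0,"y": 0,"z": 0,"spin": 0},
])

```text
time_s: 3.8
position: [0.4224, 0.1786, 0.0911]
tcp_rot: [[0.862, 0.028, -0.507], [0.507, 0.009, 0.862], [0.028, -1.0, -0.006]]
force: [0.4, 0.4, 0.7]
opening: 1.001
```

```bash
python3 s.py
```

```text
3.8 [0.4224 0.1786 0.0911] xang 30.47 tooly [ 0.0276  0.009  -0.9996] qv [ 0.3433 -0.1721  1.9125 -0.0113  1.3499 -0.1187] F [0.3663 0.4167 0.6835] M [-0.1232  0.0024 -0.0417] op 1.0011664661981108 q [  8.7326  31.5106 113.8423   0.4982  33.0072 -22.149 ]
```

>>> apply_moves([
  {"x": 16,"y": 0,"z": 0,"spin": 0},
  {"x": 0,"y": 0,"z": 0,"spin": 0},
  {"x": 0,"y": 0,"z": 0,"spin": 0},
])

```text
time_s: 4.1
position: [0.4402, 0.1788, 0.0911]
tcp_rot: [[0.861, 0.029, -0.507], [0.507, 0.009, 0.862], [0.029, -1.0, -0.007]]
force: [1.0, 1.0, -0.2]
opening: 0.997
```

```bash
python3 s.py
```

```text
4.1 [0.4402 0.1788 0.0911] xang 30.48 tooly [ 0.0286  0.0092 -0.9995] qv [-0.1553  0.3003 -2.2777 -0.1582 -1.2747 -0.0034] F [ 1.031   0.9704 -0.2119] M [-0.1222  0.0442  0.0171] op 0.9966037225889414 q [  8.4141  32.1915 111.5728   0.4936  34.5364 -22.4655]
```

>>> apply_moves([
  {"x": -1,"y": 0,"z": -8,"spin": -0.003},
  {"x": -1,"y": 0,"z": -8,"spin": 0},
  {"x": 0,"y": 0,"z": -8,"spin": 0},
  {"x": 0,"y": 0,"z": -8,"spin": 0},
  {"x": 0,"y": 0,"z": -4,"spin": 0},
  {"x": 0,"y": 0,"z": 0,"spin": 0},
  {"x": 0,"y": 0,"z": 0,"spin": 0},
])

```text
time_s: 4.8
position: [0.4356, 0.1785, 0.0507]
tcp_rot: [[0.863, 0.024, -0.504], [0.504, 0.008, 0.863], [0.025, -1.0, -0.005]]
force: [-0.7, -0.9, 0.4]
opening: 1.001
```

```bash
python3 s.py
```

```text
4.8 [0.4356 0.1785 0.0507] xang 30.3 tooly [ 0.0243  0.0085 -0.9997] qv [ 0.0131  0.5622  0.0934 -0.0546 -0.1704 -0.0418] F [-0.6603 -0.8513  0.4428] M [-0.0466  0.0254 -0.0325] op 1.0006803255380141 q [  8.4703  36.8978 113.1603   0.5747  28.4968 -22.325 ]
```

>>> apply_moves([
  {"x": 2,"y": 0,"z": -6,"spin": 0},
  {"x": 1,"y": 0,"z": -6,"spin": 0},
  {"x": 0.5,"y": 0,"z": -6,"spin": 0},
  {"x": 0.5,"y": 0,"z": -4,"spin": 0},
  {"x": 0,"y": 0,"z": 0,"spin": 0},
  {"x": 0,"y": 0,"z": 0,"spin": 0},
])

```text
time_s: 5.4
position: [0.4408, 0.1786, 0.0271]
tcp_rot: [[0.863, 0.026, -0.504], [0.504, 0.009, 0.864], [0.027, -1.0, -0.006]]
force: [0.7, 0.1, 0.1]
opening: 0.996
```

Run:
```python
exec(open('s.py').read())
p=imaging.camera_params('wrist')
im=imaging.capture('wrist');crop(im,140,80,280,240,2.8,'pics/w4.png')
```

```text
5.4 [0.4408 0.1786 0.0271] xang 30.29 tooly [ 0.026   0.0087 -0.9996] qv [ 0.0244  0.3723 -0.0684 -0.0682 -0.1367  0.0013] F [0.7286 0.0745 0.0779] M [-0.1054  0.0339 -0.0356] op 0.9964907884411706 q [  8.3864  39.9244 112.9891   0.6412  25.541  -22.4787]
```

View pics/w4.png

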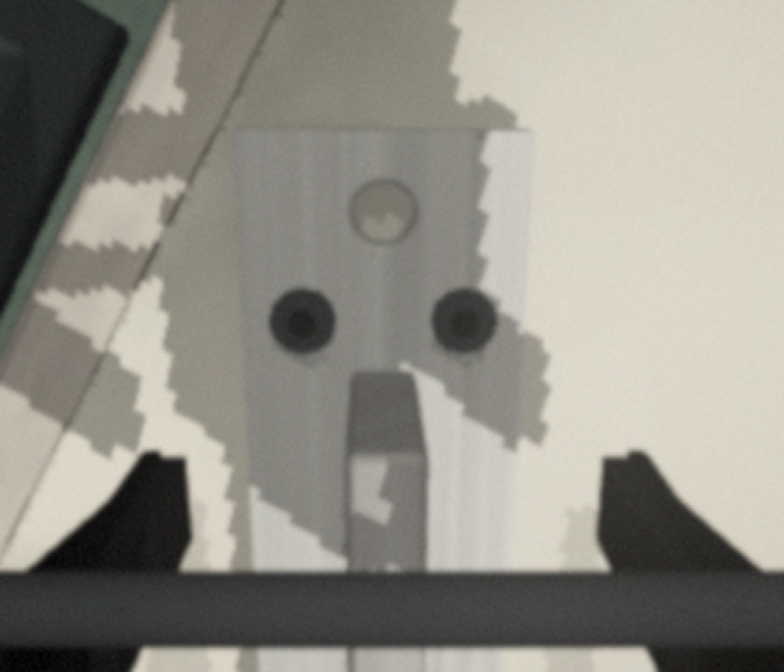

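Run:
```python
from h import *
p=imaging.camera_params('wrist');s=read_state();print(s['position'])
f=lambda P:(np.array(P)+.5)/2.8-.5+np.array((140,80))
X=ray(p,f([(384,211),(303,320),(464,320)]),[.008,.010,.010]);print(X)
h=X[0]; a=np.radians(120.1); print('centre', h[:2]-.058*np.array([np.cos(a),np.sin(a)]))
b=X[2]-X[1];print('bush dir',np.degrees(np.arctan2(b[1],b[0])))
X=ray(p,f([(350,375),(414,375),(349,455),(426,455)]),[.0,.0,.053,.053]);print(X)
```

```text
[0.44081036 0.17864902 0.02713798]
[[0.41021105 0.22827419 0.008     ]
 [0.40682143 0.20056932 0.01      ]
 [0.43586774 0.21731234 0.01      ]]
centre [0.43929868 0.17809541]
bush dir 29.960228610261918
[[0.42269087 0.19184863 0.        ]
 [0.43518052 0.19901703 0.        ]
 [0.42152531 0.19603345 0.053     ]
 [0.43248036 0.20227923 0.053     ]]
```

>>> apply_moves([
  {"x": -1.2,"y": -0.5,"z": 0,"spin": -0.005},
  {"x": 0,"y": 0,"z": 0,"spin": 0},
])

```text
time_s: 5.65
position: [0.4395, 0.1781, 0.0274]
tcp_rot: [[0.866, 0.026, -0.5], [0.5, 0.009, 0.866], [0.027, -1.0, -0.006]]
force: [-0.5, 0.3, 1.0]
opening: 1.006
```

>>> apply_moves([
  {"x": 0,"y": 0,"z": 0,"spin": 0},
  {"x": 0,"y": 0,"z": 0,"spin": 0},
  {"x": 0,"y": 0,"z": 0,"spin": 0},
  {"x": 0,"y": 0,"z": 0,"spin": 0},
  {"x": 0,"y": 0,"z": 0,"spin": 0},
  {"x": 0,"y": 0,"z": 0,"spin": 0},
  {"x": 0,"y": 0,"z": 0,"spin": 0},
  {"x": 0,"y": 0,"z": 0,"spin": 0},
], grip=0)

```text
time_s: 6.45
position: [0.4399, 0.1782, 0.0279]
tcp_rot: [[0.866, 0.028, -0.5], [0.5, 0.009, 0.866], [0.028, -1.0, -0.006]]
force: [-0.1, -0.1, -0.6]
opening: 0.354
```

Run:
```python
exec(open('s.py').read())
im=imaging.capture('wrist');crop(im,140,80,280,240,2.8,'pics/w5.png')
```

```text
6.45 [0.4399 0.1782 0.0279] xang 29.99 tooly [ 0.0277  0.0088 -0.9996] qv [-0.0532 -0.0864 -0.0043  0.1199 -0.0818 -0.0474] F [-0.0613 -0.1488 -0.6315] M [-0.0901  0.0016  0.0278] op 0.35394988510463926 q [  8.3538  39.784  113.1982   0.6286  25.3767 -22.1926]
```

View pics/w5.png

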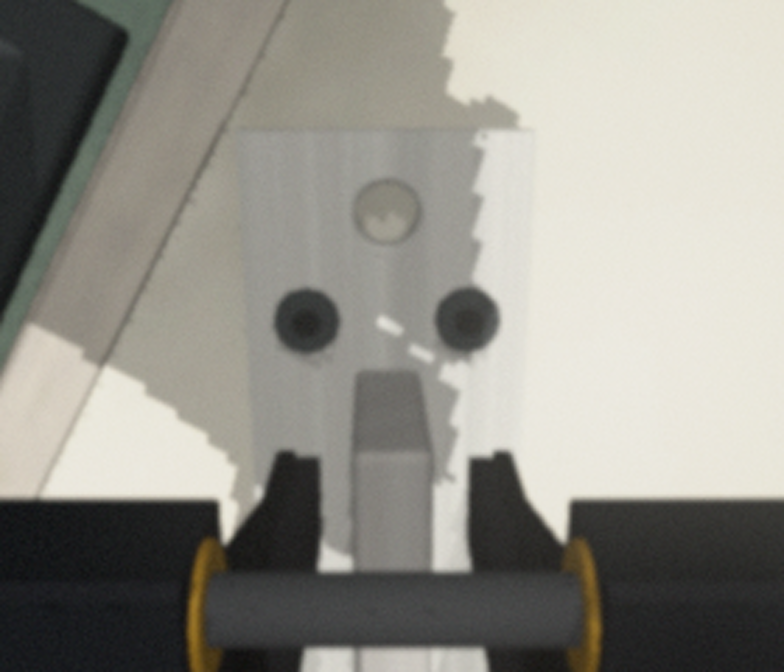

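>>> apply_moves([
  {"x": 0,"y": 0,"z": 0,"spin": 0},
  {"x": 0,"y": 0,"z": 0,"spin": 0},
  {"x": 0,"y": 0,"z": 0,"spin": 0},
  {"x": 0,"y": 0,"z": 0,"spin": 0},
  {"x": 0,"y": 0,"z": 0,"spin": 0},
  {"x": 0,"y": 0,"z": 0,"spin": 0},
])

```text
time_s: 7.1
position: [0.4392, 0.178, 0.0282]
tcp_rot: [[0.866, 0.026, -0.5], [0.5, 0.008, 0.866], [0.027, -1.0, -0.006]]
force: [0.1, -0.3, 1.6]
opening: 0.158
```

```bash
python3 s.py
```

```text
7.1 [0.4392 0.178  0.0282] xang 30.01 tooly [ 0.0263  0.0084 -0.9996] qv [ 0.0254 -0.0236 -0.0125  0.0483  0.0451  0.1229] F [ 0.1305 -0.3451  1.5566] M [-0.1459  0.0729 -0.0217] op 0.15758492219072834 q [  8.3448  39.7421 113.2253   0.594   25.4729 -22.1917]
```

>>> apply_moves([
  {"x": 0,"y": 0,"z": 3,"spin": 0},
  {"x": 0,"y": 0,"z": 8,"spin": 0},
  {"x": 0,"y": 0,"z": 15,"spin": 0},
  {"x": 0,"y": 0,"z": 20,"spin": 0},
  {"x": 0,"y": 0,"z": 20,"spin": 0},
  {"x": 0,"y": 0,"z": 20,"spin": 0},
  {"x": 0,"y": 0,"z": 10,"spin": 0},
  {"x": 0,"y": 0,"z": 5,"spin": 0},
  {"x": 0,"y": 0,"z": 0,"spin": 0},
  {"x": 0,"y": 0,"z": 0,"spin": 0},
])

```text
time_s: 8.1
position: [0.4347, 0.1775, 0.132]
tcp_rot: [[0.866, 0.018, -0.5], [0.5, 0.007, 0.866], [0.019, -1.0, -0.002]]
force: [0.2, 0.1, -4.2]
opening: 0.159
```

Run:
```python
exec(open('s.py').read())
p=imaging.camera_params('wrist')
im=imaging.capture('wrist');crop(im,140,80,280,240,2.8,'pics/w6.png')
im=imaging.capture('side');cv2.imwrite('pics/s6.png',im[:,:,::-1])
```

```text
8.1 [0.4347 0.1775 0.132 ] xang 29.99 tooly [ 0.0176  0.0074 -0.9998] qv [-0.0527 -0.0892  0.2605  0.1669 -0.0063 -0.006 ] F [ 0.2006  0.0821 -4.1654] M [-0.0495  0.0511 -0.0393] op 0.15919314341709698 q [  8.3612  27.4624 110.2435   0.4158  41.2324 -21.9389]
```

View pics/w6.png

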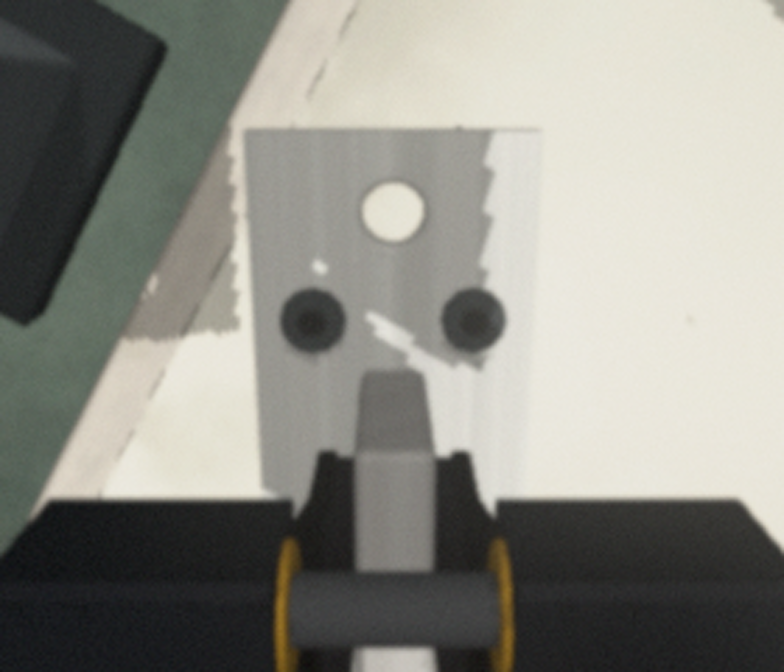

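View pics/s6.png

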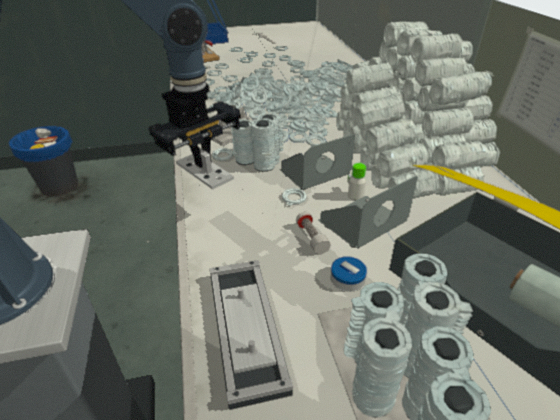

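Run:
```python
from h import *
p=imaging.camera_params('wrist');s=read_state();T=s['position'];print(T)
f=lambda P:(np.array(P)+.5)/2.8-.5+np.array((140,80))
X=ray(p,f([(393,211),(313,320),(473,320)]),T[2]-np.array([.0202,.018,.018]));print(X-T)
b=X[2]-X[1];ba=np.arctan2(b[1],b[0]);print('bush dir',np.degrees(ba))
n=np.array([-np.sin(ba),np.cos(ba)])
print('centre-TCP via hole world', X[0][:2]-.058*n-T[:2])
xa=s['tcp_rot'][:2,0];c=X[0][:2]-T[:2];print('hole along xtool, ytemplate',c@xa,c@np.array([-xa[1],xa[0]]))
```

```text
[0.43454265 0.17750339 0.13169611]
[[-0.02881042  0.05054051 -0.0202    ]
 [-0.03213926  0.02280428 -0.018     ]
 [-0.00304572  0.03946035 -0.018     ]]
bush dir 29.791171338075866
centre-TCP via hole world [6.31829447e-06 2.05668962e-04]
hole along xtool, ytemplate 0.00030653216040476026 0.058164900389777854
```

>>> apply_moves([
  {"x": 1,"y": -10,"z": 8,"spin": -0.02},
  {"x": 2,"y": -20,"z": 8,"spin": -0.04},
  {"x": 3,"y": -30,"z": 5,"spin": -0.045},
  {"x": 3,"y": -35,"z": 0,"spin": -0.045},
  {"x": 3,"y": -35,"z": 0,"spin": -0.045},
  {"x": 3,"y": -35,"z": 0,"spin": -0.045},
  {"x": 3,"y": -35,"z": 0,"spin": -0.045},
  {"x": 3,"y": -35,"z": 0,"spin": -0.045},
  {"x": 3,"y": -35,"z": 0,"spin": -0.045},
  {"x": 3,"y": -30,"z": 0,"spin": -0.045},
  {"x": 2,"y": -20,"z": 0,"spin": -0.04},
  {"x": 1,"y": -10,"z": 0,"spin": -0.02},
])

```text
time_s: 9.4
position: [0.4611, -0.1718, 0.1528]
tcp_rot: [[1.0, 0.012, -0.017], [0.017, -0.002, 1.0], [0.012, -1.0, -0.002]]
force: [0.6, 0.2, -4.3]
opening: 0.161
```

```bash
python3 s.py
```

```text
9.4 [ 0.4611 -0.1718  0.1528] xang 0.97 tooly [ 0.0125 -0.0017 -0.9999] qv [-10.7795   2.7166  -5.5104   0.6525   4.3137   2.0318] F [ 0.619   0.1722 -4.2696] M [-0.0671  0.0424  0.0064] op 0.1605248400719005 q [-33.6727  26.7312 105.866    0.4311  46.7529 -34.9403]
```

>>> apply_moves([
  {"x": 1,"y": -20,"z": 0,"spin": -0.005},
  {"x": 1,"y": -35,"z": 0,"spin": 0},
  {"x": 0,"y": -40,"z": 0,"spin": 0},
  {"x": 0,"y": -40,"z": 0,"spin": 0},
  {"x": 0,"y": -25,"z": 0,"spin": 0},
  {"x": 0,"y": -10,"z": 0,"spin": 0},
  {"x": 0,"y": 0,"z": 0,"spin": 0},
  {"x": 0,"y": 0,"z": 0,"spin": 0},
  {"x": 0,"y": 0,"z": 0,"spin": 0},
])

```text
time_s: 10.3
position: [0.4572, -0.3424, 0.1503]
tcp_rot: [[1.0, 0.003, -0.01], [0.01, 0.01, 1.0], [0.003, -1.0, 0.01]]
force: [-0.4, 1.2, -3.7]
opening: 0.154
```

Run:
```python
exec(open('s.py').read())
p=imaging.camera_params('wrist')
im=imaging.capture('wrist');cv2.imwrite('pics/w7.png',im[:,:,::-1]);np.save('w7.npy',np.array([p],dtype=object),allow_pickle=True)
print(read_state()['position'])
```

```text
10.3 [ 0.4572 -0.3424  0.1503] xang 0.58 tooly [ 0.0025  0.0101 -0.9999] qv [ 0.8501 -0.3022  1.2976  0.4256  0.6458  0.1186] F [-0.44    1.2074 -3.7254] M [-0.0873  0.105   0.0226] op 0.1543008685330785 q [-48.2937  32.2139  94.096    0.6083  54.0248 -49.2344]
[ 0.4571 -0.342   0.1503]
```

View pics/w7.png

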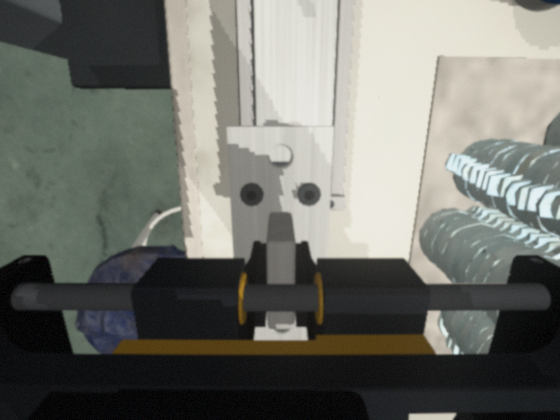

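>>> apply_moves([
  {"x": 2,"y": 15,"z": 0,"spin": 0},
  {"x": 2,"y": 20,"z": 0,"spin": 0},
  {"x": 1,"y": 10,"z": 0,"spin": 0},
  {"x": 1,"y": 5,"z": 0,"spin": 0},
  {"x": 0,"y": 0,"z": 0,"spin": 0},
  {"x": 0,"y": 0,"z": 0,"spin": 0},
])

```text
time_s: 10.95
position: [0.4633, -0.2816, 0.1507]
tcp_rot: [[1.0, 0.0, -0.017], [0.017, 0.013, 1.0], [0.0, -1.0, 0.013]]
force: [0.3, -0.5, -3.7]
opening: 0.156
```

Run:
```python
exec(open('s.py').read())
p=imaging.camera_params('wrist')
im=imaging.capture('wrist');crop(im,180,0,200,270,2.2,'pics/w8.png');cv2.imwrite('pics/w8f.png',im[:,:,::-1]);np.save('w8.npy',np.array([p],dtype=object),allow_pickle=True)
print(read_state()['position'])
```

```text
10.95 [ 0.4633 -0.2816  0.1507] xang 0.96 tooly [ 0.0003  0.0135 -0.9999] qv [ 0.6442 -0.2846  0.21   -0.0179 -0.0346  0.1441] F [ 0.261  -0.4759 -3.7022] M [-0.1385  0.0318  0.0587] op 0.15578589363412518 q [-43.4257  30.3926  98.1399   0.725   51.99   -44.8344]
[ 0.4633 -0.2818  0.1507]
```

View pics/w8.png

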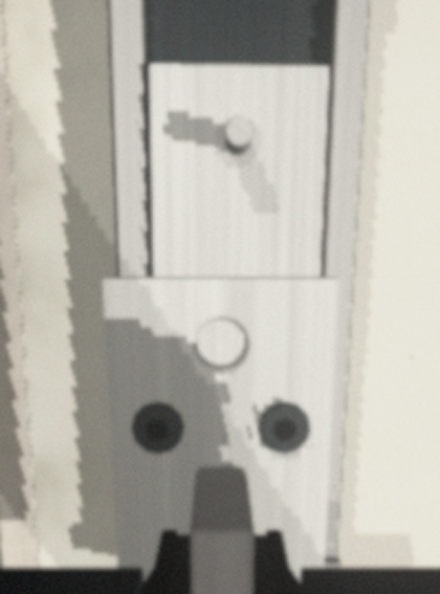

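Run:
```python
from h import *
np.set_printoptions(precision=4,suppress=True)
p=np.load('w8.npy',allow_pickle=True)[0];s=read_state();T=s['position'];print(T)
f=lambda P:(np.array(P)+.5)/2.2-.5+np.array((180,0))
g=lambda P,z:ray(p,f(P),z)
print('pin',g([(240,131)],.052))
E=g([(150,66),(153,276),(328,66),(324,276)],.030);print('carr',E)
for a,b in ((0,1),(2,3)):
    d=E[a]-E[b];print(np.degrees(np.arctan2(d[1],d[0])))
h=g([(221,342)],T[2]-.0202)[0];print('hole-T',h-T)
B=g([(158,428),(285,428)],T[2]-.018);b=B[1]-B[0];print('bush',B-T,np.degrees(np.arctan2(b[1],b[0])))
```

```text
[ 0.4633 -0.2818  0.1507]
pin [[ 0.4683 -0.1591  0.052 ]]
carr [[ 0.4349 -0.1338  0.03  ]
 [ 0.4353 -0.2092  0.03  ]
 [ 0.5008 -0.1326  0.03  ]
 [ 0.5038 -0.2079  0.03  ]]
90.3040724431881
92.27633689066296
hole-T [-0.0005  0.0585 -0.0202]
bush [[-0.0169  0.0357 -0.018 ]
 [ 0.0171  0.0363 -0.018 ]] 1.0302662549822623
```

>>> apply_moves([
  {"x": 1,"y": 10,"z": 0,"spin": -0.004},
  {"x": 2,"y": 20,"z": 0,"spin": -0.004},
  {"x": 1,"y": 18,"z": -3,"spin": 0},
  {"x": 1,"y": 8,"z": -8,"spin": 0},
  {"x": 0.5,"y": 3,"z": -10,"spin": 0},
  {"x": 0.5,"y": 0,"z": -10,"spin": 0},
  {"x": 0.5,"y": 0,"z": -10,"spin": 0},
  {"x": 0.5,"y": 0,"z": -6,"spin": 0},
  {"x": 0,"y": 0,"z": -3,"spin": 0},
  {"x": 0,"y": 0,"z": 0,"spin": 0},
  {"x": 0,"y": 0,"z": 0,"spin": 0},
])

```text
time_s: 12.1
position: [0.4713, -0.2236, 0.095]
tcp_rot: [[1.0, 0.001, -0.003], [0.003, 0.011, 1.0], [0.002, -1.0, 0.011]]
force: [-0.4, -0.9, -3.6]
opening: 0.158
```

```bash
cat > w.py <<'E'
import sys
exec(open('s.py').read())
n=sys.argv[1]
p=imaging.camera_params('wrist')
im=imaging.capture('wrist');crop(im,200,60,160,200,3,f'pics/{n}.png');np.save(f'{n}.npy',np.array([p],dtype=object),allow_pickle=True)
E
python3 w.py w9
```

```text
12.1 [ 0.4713 -0.2236  0.095 ] xang 0.18 tooly [ 0.0015  0.0112 -0.9999] qv [-0.1594  0.3672 -0.1964 -0.028   0.0421 -0.1056] F [-0.3819 -0.8586 -3.6452] M [-0.1109  0.0391 -0.024 ] op 0.15830940195298474 q [-37.992   34.4056 103.4078   0.8285  42.5197 -38.7869]
```

View pics/w9.png

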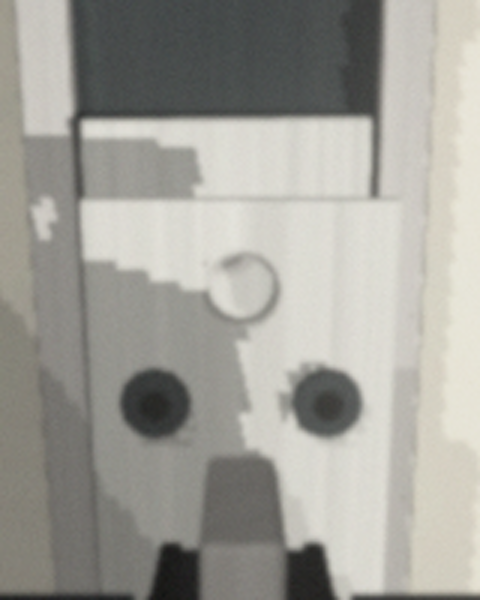

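>>> apply_moves([
  {"x": -1,"y": 3,"z": 0,"spin": 0.003},
  {"x": -1,"y": 2,"z": 0,"spin": 0.002},
  {"x": 0,"y": 0,"z": 0,"spin": 0},
  {"x": 0,"y": 0,"z": 0,"spin": 0},
])

```text
time_s: 12.55
position: [0.4696, -0.2187, 0.0964]
tcp_rot: [[1.0, 0.004, -0.008], [0.008, 0.01, 1.0], [0.004, -1.0, 0.01]]
force: [-0.4, -0.0, -3.2]
opening: 0.158
```

```bash
python3 w.py w10
```

```text
12.55 [ 0.4696 -0.2187  0.0964] xang 0.48 tooly [ 0.0036  0.0095 -0.9999] qv [ 0.022  -0.3324  0.1639 -0.0208  0.107  -0.0144] F [-0.4317 -0.0141 -3.2492] M [-0.1201  0.0168 -0.0278] op 0.1576958042889118 q [-37.6694  34.0454 103.995    0.8334  42.1331 -38.7727]
```

View pics/w10.png

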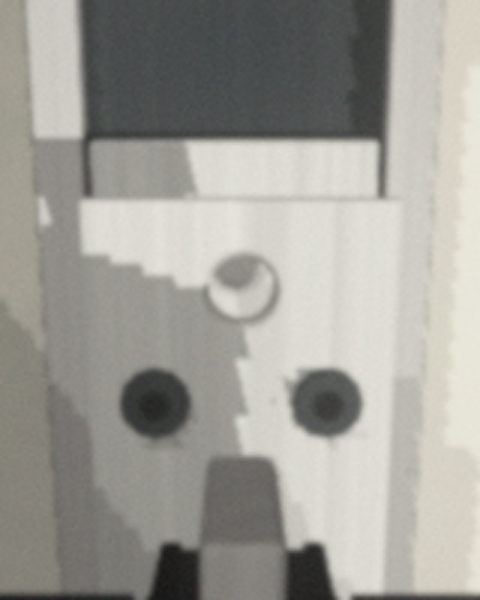

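```bash
cat > pj.py <<'E'
from h import *
import sys
np.set_printoptions(precision=4,suppress=True)
p=np.load(sys.argv[1]+'.npy',allow_pickle=True)[0];T=read_state()['position']
f=lambda P:(np.array(P)+.5)/3-.5+np.array((200,60))
fi=lambda u:(u-np.array((200,60))+.5)*3-.5
E
python3 - w10 <<'E'
exec(open('pj.py').read())
print('pin tip',fi(proj(p,[[.4683,-.1591,.052],[.4683,-.1591,.030],[.4668,-.157,.052]])))
print('carr edge',ray(p,f([(90,139),(378,139)]),.030)); print('hole',ray(p,f([(242,288)]),T[2]-.0202)-T,T)
im=cv2.imread('pics/w10.png');cv2.imwrite('pics/w10z.png',cv2.resize(im[230:350,180:310],None,fx=4.5,fy=4.5,interpolation=2))
E
```

```text
pin tip [[234.8477 267.331 ]
 [235.216  257.9988]
 [227.9745 257.4231]]
carr edge [[ 0.4345 -0.1322  0.03  ]
 [ 0.5012 -0.1316  0.03  ]]
hole [[ 0.0002  0.0581 -0.0202]] [ 0.4696 -0.2187  0.0964]
```

View pics/w10z.png

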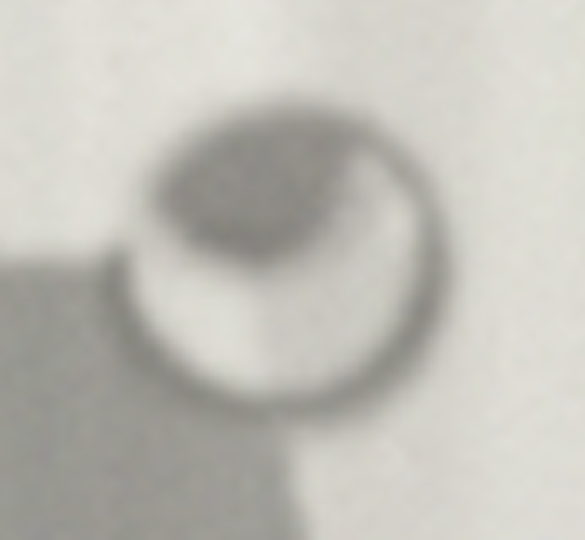

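>>> apply_moves([
  {"x": -0.6,"y": 1,"z": -3,"spin": 0},
  {"x": -0.4,"y": 0.7,"z": -3,"spin": 0},
  {"x": 0,"y": 0,"z": -3,"spin": 0},
  {"x": 0,"y": 0,"z": 0,"spin": 0},
  {"x": 0,"y": 0,"z": 0,"spin": 0},
])

```text
time_s: 13.1
position: [0.4686, -0.2168, 0.0865]
tcp_rot: [[1.0, 0.004, -0.009], [0.009, 0.01, 1.0], [0.004, -1.0, 0.009]]
force: [-0.1, -0.3, -3.8]
opening: 0.163
```

```bash
python3 w.py w11; python3 - w11 <<'E'
exec(open('pj.py').read())
u=fi(proj(p,[[.4686,-.1589,.052]]));print('pin tip',u); print('hole',fi(proj(p,[T+[.0002,.0581,-.0202]])),T)
im=cv2.imread('pics/w11.png');cv2.imwrite('pics/w11z.png',cv2.resize(im[230:350,180:310],None,fx=4.5,fy=4.5,interpolation=2))
E
```

```text
13.1 [ 0.4686 -0.2168  0.0865] xang 0.5 tooly [ 0.0036  0.0095 -0.9999] qv [-0.0327  0.3231  0.2343 -0.0937 -0.1795  0.085 ] F [-0.1441 -0.3104 -3.8111] M [-0.088   0.0625  0.0234] op 0.16327548562140368 q [-37.5727  34.9761 104.5537   0.8548  40.6451 -38.7181]
pin tip [[241.1046 280.3627]]
hole [[242.304  288.1125]] [ 0.4686 -0.2168  0.0865]
```

View pics/w11z.png

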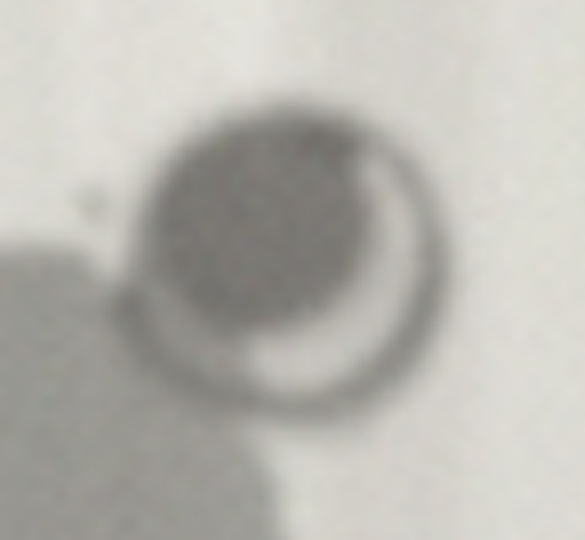

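```bash
python3 - w11 <<'E'
exec(open('pj.py').read())
P=ray(p,f([(237.3,278.2)]),.052)[0]
for hz in (.0202,.024):
  H=ray(p,f([(242.6,287.2)]),T[2]-hz)[0]; print('pin',P,'hole',H,'move',(P-H)*1000)
# bottom rim vis: hole underside
E
```

```text
pin [ 0.4678 -0.1585  0.052 ] hole [ 0.4688 -0.1586  0.0663] move [ -1.0357   0.0879 -14.3312]
pin [ 0.4678 -0.1585  0.052 ] hole [ 0.4689 -0.159   0.0625] move [ -1.0561   0.5517 -10.5312]
```

>>> apply_moves([
  {"x": -0.6,"y": 0.2,"z": -1,"spin": 0},
  {"x": -0.4,"y": 0,"z": -1,"spin": 0},
  {"x": 0,"y": 0,"z": 0,"spin": 0},
  {"x": 0,"y": 0,"z": 0,"spin": 0},
])

```text
time_s: 13.55
position: [0.4676, -0.2168, 0.0845]
tcp_rot: [[1.0, 0.004, -0.008], [0.008, 0.009, 1.0], [0.004, -1.0, 0.009]]
force: [-0.2, 0.8, -3.3]
opening: 0.152
```

```bash
python3 w.py w12; python3 - w12 <<'E'
im=__import__('cv2').imread('pics/w12.png');import cv2;cv2.imwrite('pics/w12z.png',cv2.resize(im[230:350,180:310],None,fx=4.5,fy=4.5,interpolation=2))
E
```

```text
13.55 [ 0.4676 -0.2168  0.0845] xang 0.48 tooly [ 0.0038  0.0093 -0.9999] qv [-0.0642  0.0272  0.0487  0.0047 -0.0196  0.0704] F [-0.1909  0.8047 -3.3385] M [-0.0542  0.0753 -0.0422] op 0.15226800132827664 q [-37.6376  35.1413 104.7587   0.8638  40.2556 -38.7805]
```

View pics/w12z.png

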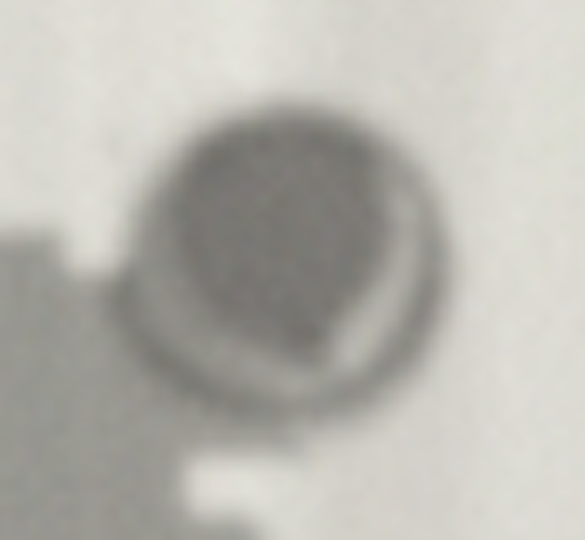

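>>> apply_moves([
  {"x": 0,"y": -0.4,"z": -1,"spin": 0},
  {"x": 0,"y": 0,"z": -1,"spin": 0},
  {"x": 0,"y": 0,"z": 0,"spin": 0},
])

```text
time_s: 13.9
position: [0.4678, -0.2173, 0.0825]
tcp_rot: [[1.0, 0.004, -0.009], [0.009, 0.009, 1.0], [0.004, -1.0, 0.009]]
force: [0.1, -0.6, -4.0]
opening: 0.161
```

>>> apply_moves([
  {"x": 0,"y": 0,"z": -1,"spin": 0},
  {"x": 0,"y": 0,"z": -1,"spin": 0},
  {"x": 0,"y": 0,"z": 0,"spin": 0},
])

```text
time_s: 14.2
position: [0.4678, -0.2173, 0.0802]
tcp_rot: [[1.0, 0.004, -0.008], [0.008, 0.009, 1.0], [0.004, -1.0, 0.009]]
force: [0.1, 0.4, -5.0]
opening: 0.162
```

```bash
python3 w.py w13; python3 - w13 <<'E'
im=__import__('cv2').imread('pics/w13.png');import cv2;cv2.imwrite('pics/w13z.png',cv2.resize(im[230:350,180:310],None,fx=4.5,fy=4.5,interpolation=2))
E
```

```text
14.2 [ 0.4678 -0.2173  0.0802] xang 0.48 tooly [ 0.0042  0.009  -1.    ] qv [ 0.0152  0.0087 -0.0868  0.0628  0.0736 -0.0535] F [ 0.0696  0.3587 -4.9695] M [-0.0693  0.0361 -0.0428] op 0.16179872322766098 q [-37.677   35.5919 104.849    0.8729  39.6885 -38.8322]
```

View pics/w13z.png

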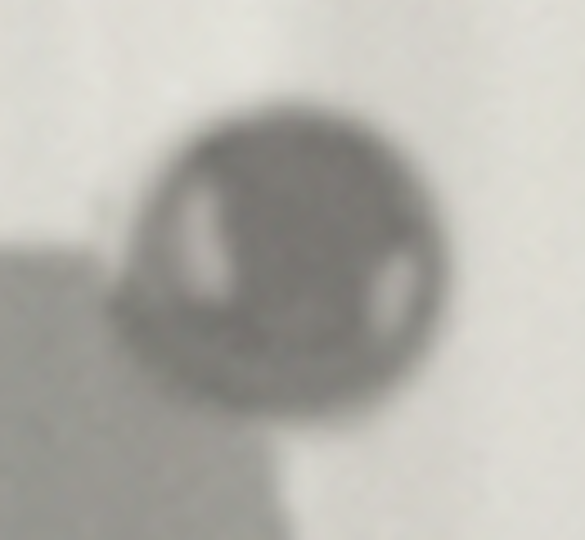

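>>> apply_moves([
  {"x": 0,"y": 0,"z": -0.8,"spin": 0},
  {"x": 0,"y": 0,"z": -0.8,"spin": 0},
  {"x": 0,"y": 0,"z": 0,"spin": 0},
])

```text
time_s: 14.55
position: [0.4678, -0.2174, 0.0786]
tcp_rot: [[1.0, 0.004, -0.008], [0.008, 0.009, 1.0], [0.004, -1.0, 0.009]]
force: [-0.6, -1.5, -4.4]
opening: 0.163
```

>>> apply_moves([
  {"x": 0,"y": 0,"z": -0.8,"spin": 0},
  {"x": 0,"y": 0,"z": -0.8,"spin": 0},
  {"x": 0,"y": 0,"z": 0,"spin": 0},
])

```text
time_s: 14.85
position: [0.4678, -0.2174, 0.0768]
tcp_rot: [[1.0, 0.004, -0.008], [0.008, 0.009, 1.0], [0.004, -1.0, 0.009]]
force: [-0.5, 0.8, -2.9]
opening: 0.156
```

>>> apply_moves([
  {"x": 0,"y": 0,"z": -0.8,"spin": 0},
  {"x": 0,"y": 0,"z": -0.8,"spin": 0},
  {"x": 0,"y": 0,"z": 0,"spin": 0},
])

```text
time_s: 15.15
position: [0.4679, -0.2174, 0.0751]
tcp_rot: [[1.0, 0.004, -0.009], [0.008, 0.009, 1.0], [0.004, -1.0, 0.009]]
force: [-0.1, 0.6, -4.2]
opening: 0.158
```

>>> apply_moves([
  {"x": 0,"y": 0,"z": -0.8,"spin": 0},
  {"x": 0,"y": 0,"z": -0.8,"spin": 0},
  {"x": 0,"y": 0,"z": 0,"spin": 0},
])

```text
time_s: 15.45
position: [0.4679, -0.2174, 0.0734]
tcp_rot: [[1.0, 0.004, -0.008], [0.008, 0.009, 1.0], [0.004, -1.0, 0.009]]
force: [0.1, -0.5, -3.1]
opening: 0.161
```

```bash
python3 w.py w14;  python3 - <<'E'
from h import *
im=imaging.capture('side');crop(im,190,230,130,190,3,'pics/s14.png')
E
```

```text
15.45 [ 0.4679 -0.2174  0.0734] xang 0.48 tooly [ 0.0043  0.009  -1.    ] qv [ 0.0556  0.0068 -0.0722  0.0434  0.0022  0.0302] F [ 0.1418 -0.4642 -3.1337] M [-0.1036  0.0449 -0.0544] op 0.16131529859730456 q [-37.6733  36.3178 105.0351   0.8906  38.7692 -38.8531]
```

View pics/s14.png

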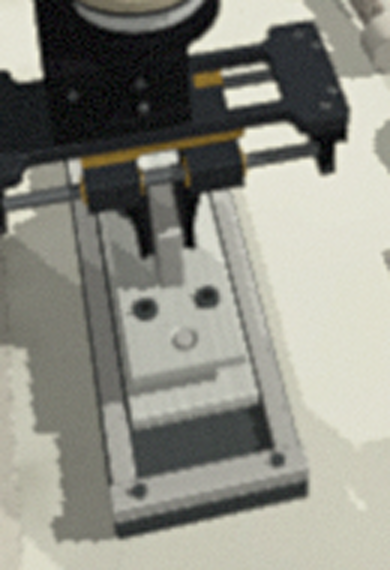

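View pics/w14.png

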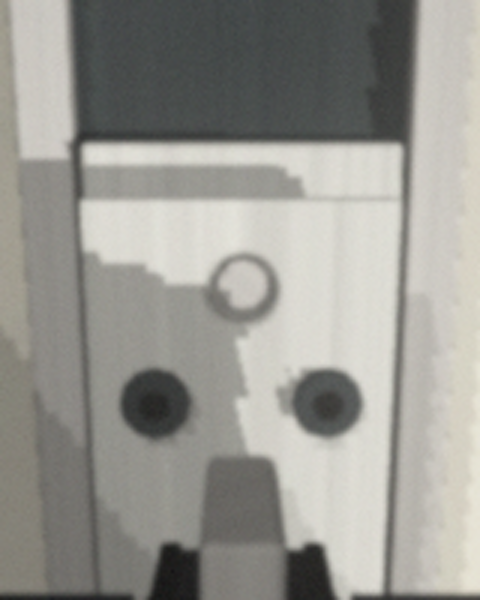

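>>> apply_moves([
  {"x": 0,"y": 0,"z": -1.2,"spin": 0},
  {"x": 0,"y": 0,"z": -1.2,"spin": 0},
  {"x": 0,"y": 0,"z": -1.2,"spin": 0},
  {"x": 0,"y": 0,"z": 0,"spin": 0},
])

```text
time_s: 15.95
position: [0.468, -0.2175, 0.0696]
tcp_rot: [[1.0, 0.005, -0.009], [0.008, 0.009, 1.0], [0.005, -1.0, 0.009]]
force: [0.6, 0.1, -4.5]
opening: 0.156
```

>>> apply_moves([
  {"x": 0,"y": 0,"z": -1.2,"spin": 0},
  {"x": 0,"y": 0,"z": -1.2,"spin": 0},
  {"x": 0,"y": 0,"z": -1.2,"spin": 0},
  {"x": 0,"y": 0,"z": 0,"spin": 0},
])

```text
time_s: 16.35
position: [0.468, -0.2175, 0.0656]
tcp_rot: [[1.0, 0.005, -0.008], [0.008, 0.009, 1.0], [0.005, -1.0, 0.009]]
force: [0.6, -0.4, -4.7]
opening: 0.16
```

```bash
python3 s.py
```

```text
16.35 [ 0.468  -0.2175  0.0656] xang 0.48 tooly [ 0.0046  0.0087 -1.    ] qv [-0.0005 -0.0746 -0.063  -0.0087  0.0158 -0.0511] F [ 0.6068 -0.3606 -4.7305] M [-0.1206  0.07   -0.0074] op 0.15955827634585545 q [-37.6771  37.1422 105.2234   0.9103  37.736  -38.88  ]
```

>>> apply_moves([
  {"x": 0,"y": 0,"z": -1.2,"spin": 0},
  {"x": 0,"y": 0,"z": -1.2,"spin": 0},
  {"x": 0,"y": 0,"z": -1.2,"spin": 0},
  {"x": 0,"y": 0,"z": 0,"spin": 0},
])

```text
time_s: 16.75
position: [0.468, -0.2175, 0.0617]
tcp_rot: [[1.0, 0.005, -0.008], [0.008, 0.009, 1.0], [0.005, -1.0, 0.009]]
force: [-0.2, -0.3, -3.5]
opening: 0.156
```

>>> apply_moves([
  {"x": 0,"y": 0,"z": -0.8,"spin": 0},
  {"x": 0,"y": 0,"z": -0.8,"spin": 0},
  {"x": 0,"y": 0,"z": 0,"spin": 0},
])

```text
time_s: 17.05
position: [0.4681, -0.2175, 0.0599]
tcp_rot: [[1.0, 0.005, -0.009], [0.008, 0.009, 1.0], [0.005, -1.0, 0.009]]
force: [-0.6, -0.4, -3.4]
opening: 0.163
```

```bash
python3 s.py
```

```text
17.05 [ 0.4681 -0.2175  0.0599] xang 0.49 tooly [ 0.0047  0.0087 -1.    ] qv [ 0.022  -0.02   -0.1203  0.0984 -0.0051 -0.0167] F [-0.5971 -0.3586 -3.4038] M [-0.0811  0.0756 -0.0101] op 0.16300559065039422 q [-37.6748  37.7483 105.3527   0.9251  36.9942 -38.9005]
```

>>> apply_moves([
  {"x": 0,"y": 0,"z": -0.5,"spin": 0},
  {"x": 0,"y": 0,"z": 0,"spin": 0},
])

```text
time_s: 17.25
position: [0.4681, -0.2175, 0.0594]
tcp_rot: [[1.0, 0.005, -0.009], [0.009, 0.009, 1.0], [0.005, -1.0, 0.009]]
force: [0.1, 0.4, -3.6]
opening: 0.155
```

>>> apply_moves([
  {"x": 0,"y": 0,"z": -0.5,"spin": 0},
  {"x": 0,"y": 0,"z": 0,"spin": 0},
])

```text
time_s: 17.45
position: [0.4682, -0.2176, 0.059]
tcp_rot: [[1.0, 0.005, -0.009], [0.008, 0.009, 1.0], [0.005, -1.0, 0.008]]
force: [-0.2, -0.0, -3.1]
opening: 0.16
```

>>> apply_moves([
  {"x": 0,"y": 0,"z": -0.5,"spin": 0},
  {"x": 0,"y": 0,"z": 0,"spin": 0},
])

```text
time_s: 17.65
position: [0.4682, -0.2175, 0.0588]
tcp_rot: [[1.0, 0.005, -0.009], [0.009, 0.008, 1.0], [0.005, -1.0, 0.008]]
force: [-0.5, -0.4, -2.4]
opening: 0.161
```

>>> apply_moves([
  {"x": 0,"y": 0,"z": -0.5,"spin": 0},
  {"x": 0,"y": 0,"z": 0,"spin": 0},
])

```text
time_s: 17.85
position: [0.4682, -0.2174, 0.0586]
tcp_rot: [[1.0, 0.005, -0.009], [0.009, 0.008, 1.0], [0.005, -1.0, 0.008]]
force: [-1.0, 0.5, -2.5]
opening: 0.16
```

>>> apply_moves([
  {"x": 0,"y": 0,"z": -0.5,"spin": 0},
  {"x": 0,"y": 0,"z": 0,"spin": 0},
])

```text
time_s: 18.05
position: [0.4681, -0.2173, 0.0584]
tcp_rot: [[1.0, 0.005, -0.009], [0.009, 0.008, 1.0], [0.005, -1.0, 0.008]]
force: [-0.3, 0.7, -0.8]
opening: 0.157
```

```bash
python3 s.py
```

```text
18.05 [ 0.4681 -0.2173  0.0584] xang 0.5 tooly [ 0.0053  0.0081 -1.    ] qv [-0.0949 -0.1156 -0.0655 -0.0014  0.006   0.0303] F [-0.295   0.7157 -0.7662] M [-0.1985  0.2003 -0.0147] op 0.15717793516949272 q [-37.6507  37.9016 105.4255   0.9277  36.7208 -38.8972]
```

Contact with the carriage is about 3 N. Opening slightly to let it settle flat.

>>> apply_moves([
  {"x": 0,"y": 0,"z": 0,"spin": 0},
  {"x": 0,"y": 0,"z": 0,"spin": 0},
  {"x": 0,"y": 0,"z": 0,"spin": 0},
  {"x": 0,"y": 0,"z": 0,"spin": 0},
  {"x": 0,"y": 0,"z": 0,"spin": 0},
  {"x": 0,"y": 0,"z": 0,"spin": 0},
], grip=26)

```text
time_s: 18.65
position: [0.4697, -0.2188, 0.059]
tcp_rot: [[1.0, 0.009, -0.008], [0.008, 0.006, 1.0], [0.009, -1.0, 0.006]]
force: [-0.2, -0.1, -0.6]
opening: 0.3
```

```bash
python3 w.py w15;  python3 - <<'E'
from h import *
im=imaging.capture('side');crop(im,190,230,130,190,3,'pics/s15.png')
E
```

```text
18.65 [ 0.4697 -0.2188  0.059 ] xang 0.48 tooly [ 0.0087  0.0056 -0.9999] qv [-0.0355 -0.033  -0.0323  0.0646  0.0159 -0.011 ] F [-0.2289 -0.085  -0.5617] M [-0.0939  0.0952  0.0322] op 0.2997738972024103 q [-37.6732  37.8668 105.2934   0.9389  36.6465 -38.9086]
```

View pics/s15.png

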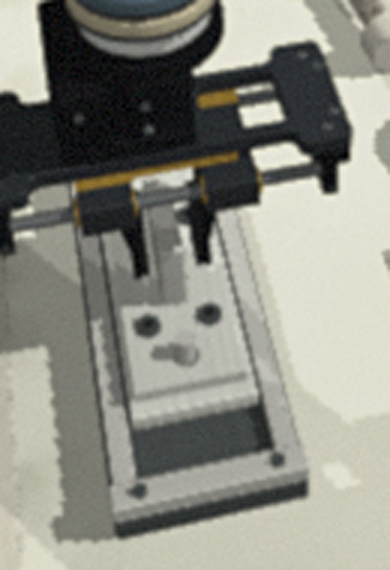

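View pics/w15.png

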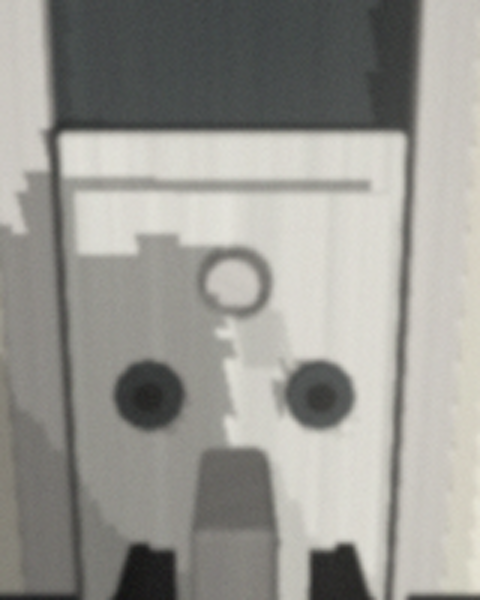

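>>> apply_moves([
  {"x": -0.8,"y": 0.5,"z": 0.5,"spin": 0},
  {"x": -0.6,"y": 0.5,"z": 0,"spin": 0},
  {"x": 0,"y": 0,"z": 0,"spin": 0},
])

```text
time_s: 19.05
position: [0.4681, -0.2176, 0.0596]
tcp_rot: [[1.0, 0.008, -0.008], [0.008, 0.006, 1.0], [0.009, -1.0, 0.006]]
force: [-0.1, 0.3, -0.8]
opening: 0.299
```

>>> apply_moves([
  {"x": 0,"y": 0,"z": 0,"spin": 0},
  {"x": 0,"y": 0,"z": 0,"spin": 0},
  {"x": 0,"y": 0,"z": 0,"spin": 0},
  {"x": 0,"y": 0,"z": 0,"spin": 0},
  {"x": 0,"y": 0,"z": 0,"spin": 0},
], grip=0)

```text
time_s: 19.55
position: [0.4681, -0.2175, 0.0596]
tcp_rot: [[1.0, 0.008, -0.008], [0.008, 0.006, 1.0], [0.009, -1.0, 0.006]]
force: [0.1, 0.5, 0.5]
opening: 0.16
```

```bash
python3 s.py
```

```text
19.55 [ 0.4681 -0.2175  0.0596] xang 0.46 tooly [ 0.0085  0.0059 -0.9999] qv [-0.0472  0.063  -0.1459 -0.0893  0.1192 -0.0205] F [0.113  0.5231 0.5167] M [-0.1228  0.1067 -0.0314] op 0.1598245358841402 q [-37.6771  37.728  105.5528   0.9484  36.5466 -38.9005]
```

Regripped. Now a gentle push toward +y in small steps.

>>> apply_moves([
  {"x": 0,"y": 1,"z": 0,"spin": 0},
  {"x": 0,"y": 1,"z": 0,"spin": 0},
])

```text
time_s: 19.75
position: [0.4683, -0.2165, 0.0597]
tcp_rot: [[1.0, 0.009, -0.009], [0.009, 0.004, 1.0], [0.009, -1.0, 0.004]]
force: [-0.1, -2.5, -0.3]
opening: 0.158
```

>>> apply_moves([
  {"x": 0,"y": 1.5,"z": 0,"spin": 0},
  {"x": 0,"y": 1.5,"z": 0,"spin": 0},
])

```text
time_s: 19.95
position: [0.4687, -0.2147, 0.0597]
tcp_rot: [[1.0, 0.01, -0.01], [0.01, 0.002, 1.0], [0.01, -1.0, 0.002]]
force: [-2.8, -7.0, -1.7]
opening: 0.159
```

```bash
python3 s.py
```

```text
19.95 [ 0.4687 -0.2147  0.0597] xang 0.6 tooly [ 0.0098  0.0017 -1.    ] qv [ 0.8245 -0.1937  0.4232 -1.9134 -1.313   1.5432] F [-2.8329 -7.0351 -1.6544] M [-1.1083  0.6697 -0.0277] op 0.15919216321271903 q [-37.2882  37.6532 105.7773   0.7039  36.1821 -38.4542]
```

>>> apply_moves([
  {"x": -0.4,"y": 2,"z": 0,"spin": -0.001},
  {"x": -0.3,"y": 2,"z": 0,"spin": -0.001},
])

```text
time_s: 20.15
position: [0.4687, -0.2141, 0.0599]
tcp_rot: [[1.0, 0.011, -0.011], [0.011, -0.005, 1.0], [0.011, -1.0, -0.005]]
force: [-2.7, -8.1, -1.2]
opening: 0.159
```

>>> apply_moves([
  {"x": -0.2,"y": 2,"z": 0,"spin": 0},
  {"x": -0.2,"y": 2,"z": 0,"spin": 0},
])

```text
time_s: 20.35
position: [0.4687, -0.2137, 0.0601]
tcp_rot: [[1.0, 0.013, -0.012], [0.013, -0.01, 1.0], [0.012, -1.0, -0.011]]
force: [-1.8, -6.8, -1.3]
opening: 0.161
```

```bash
python3 s.py
```

```text
20.35 [ 0.4687 -0.2137  0.0601] xang 0.72 tooly [ 0.0126 -0.0104 -0.9999] qv [ 0.8847 -0.2971  0.807  -2.0021 -1.6924  1.9984] F [-1.8054 -6.8279 -1.2524] M [-1.1316  0.7333 -0.0615] op 0.16070459004622917 q [-36.9329  37.507  106.1551  -0.0801  35.4035 -37.5844]
```

>>> apply_moves([
  {"x": -0.3,"y": 4,"z": 0,"spin": -0.003},
  {"x": -0.3,"y": 5,"z": 0,"spin": -0.002},
])

```text
time_s: 20.55
position: [0.4685, -0.2088, 0.0602]
tcp_rot: [[1.0, 0.014, -0.009], [0.009, -0.017, 1.0], [0.014, -1.0, -0.017]]
force: [-1.8, -9.2, -2.0]
opening: 0.159
```

```bash
python3 s.py
```

```text
20.55 [ 0.4685 -0.2088  0.0602] xang 0.51 tooly [ 0.0139 -0.0167 -0.9998] qv [ 3.6337 -0.8988  2.689  -2.1897 -3.1568  6.0273] F [-1.7695 -9.2387 -1.9578] M [-1.2115  0.6956 -0.0002] op 0.1588450869364574 q [-36.3427  37.3619 106.619   -0.5275  34.8109 -36.4116]
```

>>> apply_moves([
  {"x": -0.4,"y": 8,"z": 0,"spin": 0},
  {"x": -0.4,"y": 8,"z": 0,"spin": 0},
  {"x": -0.2,"y": 7,"z": 0,"spin": 0},
])

```text
time_s: 20.85
position: [0.4683, -0.1915, 0.0606]
tcp_rot: [[1.0, 0.016, -0.01], [0.011, -0.026, 1.0], [0.016, -1.0, -0.026]]
force: [-1.9, -8.4, -1.7]
opening: 0.162
```

```bash
python3 s.py;  python3 - <<'E'
from h import *
im=imaging.capture('side');crop(im,190,210,130,200,3,'pics/s16.png')
E
```

```text
20.85 [ 0.4683 -0.1915  0.0606] xang 0.61 tooly [ 0.016  -0.0256 -0.9995] qv [ 5.6149 -1.0572  3.385  -2.4908 -3.3857  7.3282] F [-1.9036 -8.3586 -1.7351] M [-1.2086  0.7556 -0.0549] op 0.1615633651092704 q [-34.497   36.9957 107.8384  -1.2532  33.5861 -34.0628]
```

View pics/s16.png

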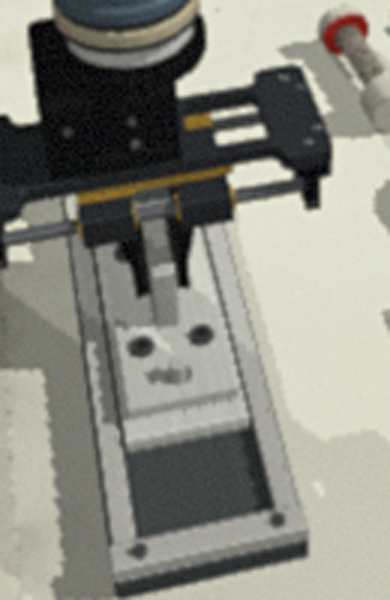

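>>> apply_moves([
  {"x": -0.3,"y": 7,"z": -0.3,"spin": -0.002},
  {"x": -0.3,"y": 5,"z": 0,"spin": 0},
])

```text
time_s: 21.1
position: [0.4681, -0.1818, 0.0608]
tcp_rot: [[1.0, 0.017, -0.01], [0.01, -0.03, 0.999], [0.017, -0.999, -0.031]]
force: [-2.9, -8.5, -2.0]
opening: 0.16
```

>>> apply_moves([
  {"x": 0,"y": 0,"z": 0,"spin": 0},
  {"x": 0,"y": 0,"z": 0,"spin": 0},
  {"x": 0,"y": 0,"z": 0,"spin": 0},
  {"x": 0,"y": 0,"z": 0,"spin": 0},
  {"x": 0,"y": 0,"z": 0,"spin": 0},
], grip=26)

```text
time_s: 21.6
position: [0.4674, -0.18, 0.0607]
tcp_rot: [[1.0, 0.016, -0.008], [0.009, -0.028, 1.0], [0.016, -0.999, -0.028]]
force: [-0.0, 0.2, 0.6]
opening: 0.296
```

Run:
```python
exec(open('s.py').read())
p=imaging.camera_params('wrist')
im=imaging.capture('wrist');crop(im,180,0,200,270,2.2,'pics/w17.png');np.save('w17.npy',np.array([p],dtype=object),allow_pickle=True)
```

```text
21.6 [ 0.4674 -0.18    0.0607] xang 0.51 tooly [ 0.0159 -0.0276 -0.9995] qv [ 0.1418  0.0114  0.0321  0.2618  0.0721 -0.0192] F [-0.0264  0.17    0.5638] M [-0.052   0.0424 -0.0577] op 0.29614274971708104 q [-33.3618  36.7861 108.569   -1.5032  33.0233 -32.6096]
```

View pics/w17.png

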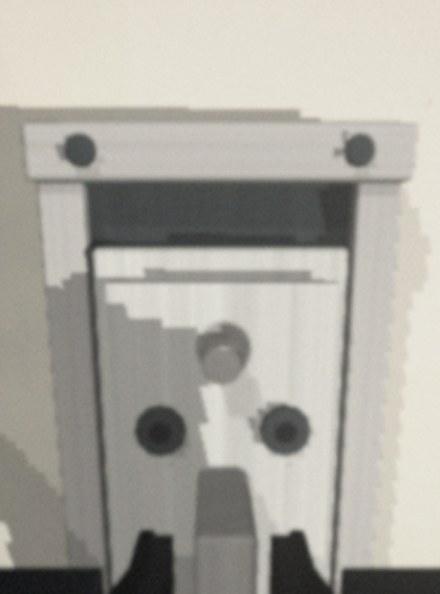

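Run:
```python
from h import *
np.set_printoptions(precision=4,suppress=True)
p=np.load('w17.npy',allow_pickle=True)[0]
f=lambda P:(np.array(P)+.5)/2.2-.5+np.array((180,0))
g=lambda P,z:ray(p,f(P),z)
print(g([(220,181)],.031),g([(220,247)],.03),g([(220,122)],.031),g([(80,150),(358,150)],.031),g([(223,352)],.038),g([(45,280),(88,180),(355,180)],.031))
```

```text
[[ 0.4672 -0.0828  0.031 ]] [[ 0.4674 -0.0988  0.03  ]] [[ 0.4671 -0.0693  0.031 ]] [[ 0.4323 -0.076   0.031 ]
 [ 0.5017 -0.0752  0.031 ]] [[ 0.4683 -0.125   0.038 ]] [[ 0.4214 -0.1075  0.031 ]
 [ 0.434  -0.0829  0.031 ]
 [ 0.5015 -0.0822  0.031 ]]
```

>>> apply_moves([
  {"x": 0,"y": -2,"z": -0.5,"spin": 0},
  {"x": 0,"y": -1,"z": 0,"spin": 0},
  {"x": 0,"y": 0,"z": 0,"spin": 0},
])

```text
time_s: 21.95
position: [0.4675, -0.1831, 0.0601]
tcp_rot: [[1.0, 0.016, -0.009], [0.009, -0.028, 1.0], [0.016, -0.999, -0.028]]
force: [-0.1, 0.5, -0.4]
opening: 0.301
```

>>> apply_moves([
  {"x": 0,"y": 0,"z": 0,"spin": 0},
  {"x": 0,"y": 0,"z": 0,"spin": 0},
  {"x": 0,"y": 0,"z": 0,"spin": 0},
  {"x": 0,"y": 0,"z": 0,"spin": 0},
  {"x": 0,"y": 0,"z": 0,"spin": 0},
], grip=0)

```text
time_s: 22.45
position: [0.4675, -0.1834, 0.0603]
tcp_rot: [[1.0, 0.016, -0.008], [0.008, -0.028, 1.0], [0.016, -0.999, -0.028]]
force: [0.8, -0.5, -0.2]
opening: 0.16
```

>>> apply_moves([
  {"x": -0.2,"y": 4,"z": 0,"spin": 0},
  {"x": -0.2,"y": 5,"z": 0,"spin": 0},
])

```text
time_s: 22.65
position: [0.4677, -0.178, 0.0604]
tcp_rot: [[1.0, 0.017, -0.011], [0.012, -0.034, 0.999], [0.017, -0.999, -0.034]]
force: [-3.2, -8.3, -1.3]
opening: 0.156
```

```bash
python3 s.py
```

```text
22.65 [ 0.4677 -0.178   0.0604] xang 0.66 tooly [ 0.0172 -0.0337 -0.9993] qv [ 4.0103 -0.699   2.2247 -2.6665 -2.6855  5.4548] F [-3.1805 -8.258  -1.3423] M [-1.2761  0.7555 -0.1278] op 0.1561772892464621 q [-32.9904  36.7713 108.7815  -2.0122  32.5823 -31.9571]
```

>>> apply_moves([
  {"x": -0.4,"y": 4,"z": 0,"spin": -0.002},
])

```text
time_s: 22.75
position: [0.4677, -0.1758, 0.0605]
tcp_rot: [[1.0, 0.018, -0.01], [0.011, -0.037, 0.999], [0.018, -0.999, -0.037]]
force: [-3.2, -7.6, -1.5]
opening: 0.158
```

>>> apply_moves([
  {"x": -0.3,"y": 3.5,"z": 0,"spin": 0},
])

```text
time_s: 22.85
position: [0.4677, -0.1741, 0.0605]
tcp_rot: [[1.0, 0.019, -0.011], [0.012, -0.04, 0.999], [0.018, -0.999, -0.04]]
force: [-2.0, -8.7, -1.1]
opening: 0.156
```

>>> apply_moves([
  {"x": -0.3,"y": 3,"z": 0,"spin": 0},
])

```text
time_s: 22.95
position: [0.4677, -0.1729, 0.0606]
tcp_rot: [[1.0, 0.019, -0.012], [0.013, -0.042, 0.999], [0.019, -0.999, -0.043]]
force: [-1.9, -8.2, -1.0]
opening: 0.16
```

>>> apply_moves([
  {"x": -0.3,"y": 3,"z": 0,"spin": 0},
])

```text
time_s: 23.05
position: [0.4676, -0.1717, 0.0606]
tcp_rot: [[1.0, 0.02, -0.013], [0.014, -0.045, 0.999], [0.019, -0.999, -0.045]]
force: [-1.7, -8.9, -2.0]
opening: 0.161
```

>>> apply_moves([
  {"x": -0.3,"y": 4,"z": 0,"spin": -0.002},
])

```text
time_s: 23.15
position: [0.4676, -0.1696, 0.0606]
tcp_rot: [[1.0, 0.02, -0.011], [0.012, -0.048, 0.999], [0.02, -0.999, -0.048]]
force: [-2.9, -8.4, -1.4]
opening: 0.16
```

>>> apply_moves([
  {"x": -0.3,"y": 3.5,"z": 0,"spin": -0.002},
])

```text
time_s: 23.25
position: [0.4675, -0.1679, 0.0606]
tcp_rot: [[1.0, 0.021, -0.01], [0.011, -0.05, 0.999], [0.02, -0.999, -0.051]]
force: [-2.3, -9.3, -1.4]
opening: 0.159
```

>>> apply_moves([
  {"x": -0.2,"y": 3,"z": 0,"spin": 0},
])

```text
time_s: 23.35
position: [0.4675, -0.1667, 0.0606]
tcp_rot: [[1.0, 0.021, -0.011], [0.012, -0.053, 0.999], [0.02, -0.998, -0.053]]
force: [-2.5, -7.7, -0.6]
opening: 0.158
```

>>> apply_moves([
  {"x": 0,"y": 0,"z": 0,"spin": 0},
  {"x": 0,"y": 0,"z": 0,"spin": 0},
  {"x": 0,"y": 0,"z": 0,"spin": 0},
  {"x": 0,"y": 0,"z": 0,"spin": 0},
  {"x": 0,"y": 0,"z": 0,"spin": 0},
], grip=26)

```text
time_s: 23.85
position: [0.4672, -0.166, 0.0604]
tcp_rot: [[1.0, 0.02, -0.011], [0.012, -0.052, 0.999], [0.02, -0.998, -0.052]]
force: [0.5, 0.8, -0.1]
opening: 0.297
```

```bash
cat > v.py <<'E'
import sys
exec(open('s.py').read())
n=sys.argv[1]
p=imaging.camera_params('wrist')
im=imaging.capture('wrist');crop(im,180,0,200,270,2.2,f'pics/{n}.png');np.save(f'{n}.npy',np.array([p],dtype=object),allow_pickle=True)
E
python3 v.py w18
```

```text
23.85 [ 0.4672 -0.166   0.0604] xang 0.69 tooly [ 0.0203 -0.0521 -0.9984] qv [ 0.173  -0.0405  0.0994  0.1084  0.0663 -0.0356] F [ 0.5236  0.8291 -0.0907] M [-0.0664  0.0226 -0.008 ] op 0.2969002711569079 q [-31.2987  36.5393 109.7931  -3.7652  31.1756 -28.7806]
```

View pics/w18.png

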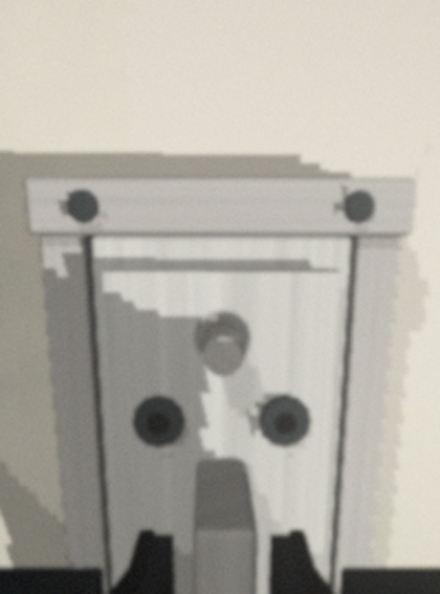

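>>> apply_moves([
  {"x": 0,"y": -1,"z": 0,"spin": 0},
  {"x": 0,"y": 0,"z": 0,"spin": 0},
  {"x": 0,"y": 0,"z": 0,"spin": 0},
  {"x": 0,"y": 0,"z": 0,"spin": 0},
  {"x": 0,"y": 0,"z": 0,"spin": 0},
], grip=0)

```text
time_s: 24.4
position: [0.4672, -0.1669, 0.0607]
tcp_rot: [[1.0, 0.02, -0.011], [0.012, -0.052, 0.999], [0.02, -0.998, -0.052]]
force: [1.3, -0.6, 0.6]
opening: 0.161
```

>>> apply_moves([
  {"x": -0.1,"y": 2,"z": 0,"spin": 0},
  {"x": -0.1,"y": 3,"z": 0,"spin": 0},
])

```text
time_s: 24.6
position: [0.4676, -0.1662, 0.0608]
tcp_rot: [[1.0, 0.021, -0.016], [0.017, -0.059, 0.998], [0.02, -0.998, -0.059]]
force: [-5.6, -16.6, -4.0]
opening: 0.159
```

>>> apply_moves([
  {"x": -0.3,"y": 3.5,"z": 0,"spin": 0},
])

```text
time_s: 24.7
position: [0.4677, -0.1662, 0.0609]
tcp_rot: [[1.0, 0.022, -0.018], [0.019, -0.064, 0.998], [0.021, -0.998, -0.065]]
force: [-5.0, -16.5, -2.7]
opening: 0.158
```

>>> apply_moves([
  {"x": 0,"y": -0.5,"z": 0,"spin": 0},
  {"x": 0,"y": 0,"z": 0,"spin": 0},
  {"x": 0,"y": 0,"z": 0,"spin": 0},
  {"x": 0,"y": 0,"z": 0,"spin": 0},
  {"x": 0,"y": 0,"z": 0,"spin": 0},
  {"x": 0,"y": 0,"z": 0,"spin": 0},
  {"x": 0,"y": 0,"z": 0,"spin": 0},
], grip=45)

```text
time_s: 25.4
position: [0.4675, -0.1664, 0.0606]
tcp_rot: [[1.0, 0.021, -0.018], [0.019, -0.064, 0.998], [0.02, -0.998, -0.064]]
force: [0.3, 0.6, -0.5]
opening: 0.513
```

```bash
python3 v.py w19
```

```text
25.4 [ 0.4675 -0.1664  0.0606] xang 1.1 tooly [ 0.0214 -0.0637 -0.9977] qv [ 0.2556 -0.0311  0.0188  0.1116  0.0937  0.0408] F [ 0.3245  0.5907 -0.5406] M [-0.0097  0.005   0.019 ] op 0.5133459527614189 q [-30.9867  36.4997 109.9456  -4.8905  30.7121 -27.9056]
```

View pics/w19.png

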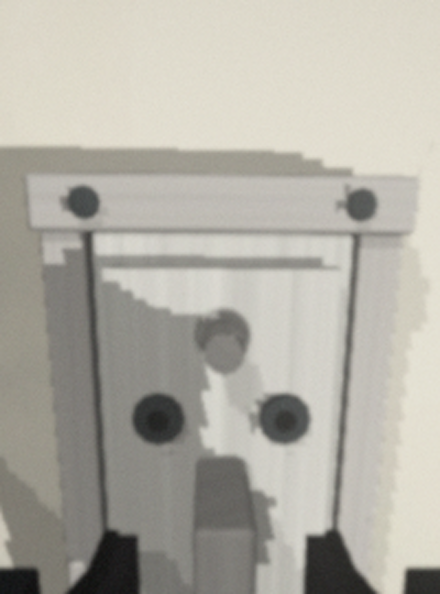

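Carriage is at the stop and released. Retreat straight up.

>>> apply_moves([
  {"x": 0,"y": 0,"z": 5,"spin": 0},
  {"x": 0,"y": 0,"z": 10,"spin": 0},
  {"x": 0,"y": 0,"z": 20,"spin": 0},
  {"x": 0,"y": 0,"z": 30,"spin": 0},
  {"x": 0,"y": 0,"z": 30,"spin": 0},
  {"x": 0,"y": 0,"z": 20,"spin": 0},
  {"x": 0,"y": 0,"z": 10,"spin": 0},
  {"x": 0,"y": 0,"z": 0,"spin": 0},
  {"x": 0,"y": 0,"z": 0,"spin": 0},
  {"x": 0,"y": 0,"z": 0,"spin": 0},
])

```text
time_s: 26.45
position: [0.4658, -0.1651, 0.1935]
tcp_rot: [[1.0, 0.022, -0.018], [0.019, -0.063, 0.998], [0.02, -0.998, -0.064]]
force: [-0.1, -0.1, -0.3]
opening: 0.519
```

```bash
python3 v.py w20;  python3 - <<'E'
from h import *
im=imaging.capture('side');crop(im,190,210,190,210,2.8,'pics/s20.png');im=imaging.capture('top');crop(im,100,110,340,180,2.3,'pics/t20.png')
E
```

```text
26.45 [ 0.4658 -0.1651  0.1935] xang 1.11 tooly [ 0.0216 -0.0631 -0.9978] qv [-0.0747  0.5034  0.7967  0.0746  0.0053 -0.0557] F [-0.1144 -0.0868 -0.3123] M [-0.0677  0.0897 -0.0744] op 0.5192938556838517 q [-30.983   22.5224 104.5154  -3.2142  50.079  -30.0572]
```

View pics/s20.png

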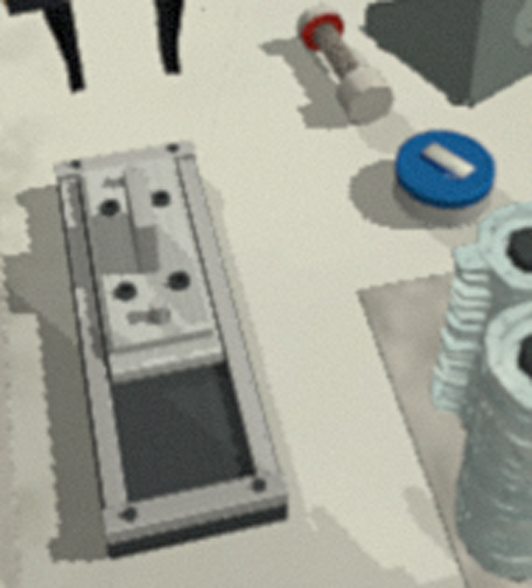

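View pics/t20.png

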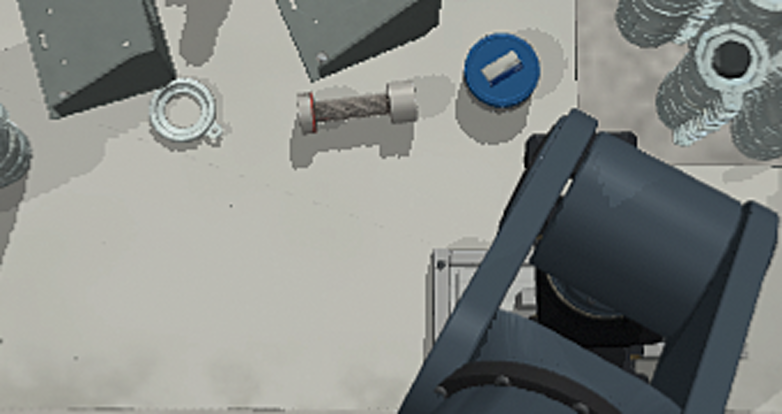

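View pics/w20.png

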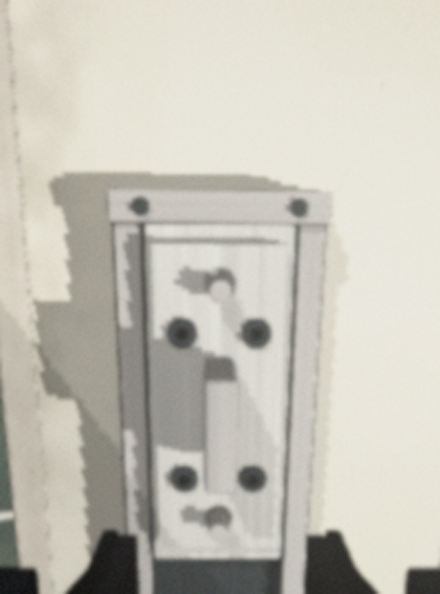

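```bash
python3 -c "
from rig import job
print(job.hand_in())"
```

```text
the job is handed in; nothing more can be done
None
```

I seated the template on both pins, pushed it with the carriage to the +y end stop, released it, and handed the job in at about 26.5 s. The hand-in gave no verdict.

**What I did**
- I gripped the template by its fin and lined the hole up with the +y pin by looking through it with the wrist camera.
- I lowered it in small steps. There was no measurable push-back until it touched the carriage, at about 3 N. I then let go so it lay flat.
- I pushed it along the slide at about 8–9 N. At the stop, two rows gave about 16.5 N along y (about 17.5 N in all) and the tool no longer moved.
- I let go and lifted straight up.

**Last checks**
- **Seating and stop:** The side and wrist pictures show the plate flat, a pin up through each hole and the carriage against the stop bar. The force after letting go was about zero.
- **Bystanders:** I steered clear of the gauge, tin and ring, and they look in place in the last pictures. I did not re-measure their positions.

**What disagreed**
- **Cameras:** The top camera put the pins about 3–4 mm off in y from the wrist camera, so I used the wrist view.
- **Gripper tilt:** The tool leaned up to about 0.065 rad during the push. I let go and regripped twice so the template stayed flat.
- **Template position:** The template's holes bear on the back of the pins, so by my estimate it sits up to about 1.5 mm past the nominal 41 mm. That is inside the 45 mm limit, but I did not measure its final position.

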